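Close the kiln controller's back cover

TASK

Close up the kiln controller that lies on its tilted stand: pick up its loose back cover by the black grip, hook the cover's lip under the ledge at the low end of the opening while the other edge is still raised, and swing the cover down until it lies flush. Then slide the bolt fully down over the cover's upper edge and let go. Leave the small plaster mould where it is.

Things in the scene. Friction and masses are not known exactly. Their poses are not given: they have to be found in the camera images.
- enclosure: Grey kiln controller, fixed, a 210 x 144 x 45 mm box leaning 10 degrees on a stand, low end toward the robot. Origin: on the free edge of the ledge at the low end of the opening, at face level, mid width, 55 mm above the table. x up the slope, y across to the left, z out of the face. Enclosure frame, mm: face z = 0, opening x 0..125, y -55..55.
- ledge_edge (a point): Same point as the enclosure's origin: free edge of the ledge. In the enclosure's frame, mm: the ledge is x -25..0, z -4..0 (4 thick) and roofs a pocket for the lip, x -20..0, z -41..-4. Panel and lip together are 7 mm longer than the opening, so the cover cannot be dropped in flat.
- seat (a point): Where the cover's origin lies when it is shut, flush with the face, its axes matching the enclosure's: x 60, y 0, z -13 mm in the enclosure's frame (free play: x to 65, y +-5). It rests on seat rails at z -13 along both sides of the opening (|y| 36..55, x 15..125) and across its upper end (x 113..125).
- cover: Loose bare steel cover, about 0.25 kg, lying right side up. Panel 120 (x) x 100 (y) mm, 13 mm thick in all. Origin: centre of the panel's underside; z out of its top. On its -x side a lip, 80 mm wide, 5 mm thick (z 0..5), sticks out 12 mm (to x -72). Black upright grip bar in the middle of the top: 12 mm thick (x), 60 mm long (y), z 13..43 mm.
- cover_lip (a point): Middle of the lip's tip, at x -72, y 0, z 2.5 mm in the cover's frame.
- cover_grip (a point): Middle of the top of the cover's grip bar, at x 0, y 0, z 43 mm in the cover's frame.
- bolt (a joint): Sliding bolt on the face above the opening; 0 = drawn back (clear of the opening), grows as it slides down the slope, 0.022 m = fully over the cover's upper edge. Needs about 2 N and stays where it is left.
- bolt_knob (a point): Middle of the top of the bolt's black knob: an upright block 14 mm along the slope, 20 mm across, standing 34 mm out of the face (its lowest 7 mm between two low guides). Drawn back, it is at x 155, y 0, z 34 mm in the enclosure's frame.
- banding_wheel: Obstacle, always in the same place: round grey turntable, 243 mm across, top 106 mm above the table; origin under its centre. It stands between the controller and the right-hand part of the table: carry things over or in front of it.
- small_mould: Bystander: plaster mould, a rough beige block 75 x 101 x 36 mm standing on the table; origin under its middle. It and the cover may change places.

How it is judged:
By the outcome, as a careful person would: the job done as asked, in the order asked, and still so for the second after the job is handed in, with the robot touching nothing.
It also fails if it takes over 54 s, if anything falls off the work surface, if the arm or the gripper's body presses on something with over 40 N, if the wrist force passes 120 N, or if a joint passes its speed limit or range.

ROBOT

A 7-joint arm with a two-finger parallel gripper is mounted at the origin on a cart in front of the work surface, level with it; the furniture and walls round the work are solid. World frame = base frame: x ahead of the robot, y to its left, z up, the work surface at z = 0. Lengths are in mm, angles in rad, forces in N, time in s.
With the tool pointing down it reaches from about 400 to 875 mm from the base axis. Payload 4.4 kg.
Tool frame: the origin (TCP) lies at the very end of the fingers, on their centre line; the grasp point (between the pads) lies 19 mm behind it; y points along the fingers, z is the direction in which the jaws open and shut, and the axes are right-handed (so a half turn about y gives the same grasp; the last joint's range is limited). The gripper opens to 85 mm and grips with 20 to 120 N. Pads are 22 mm wide; open, the fingers measure 114 mm over their backs; the gripper's body (76 mm by 85 mm) begins 54 mm behind the grasp point. The pads swing forward as they close: fully open they stand 13 mm farther back than shut.
Start: joints at [1.255, 0.628, 0.038, 1.517, -0.027, 0.996, -0.02], TCP at [160.714, -629.832, 231.313] pointing down, gripper open.
Joint ranges: [-3.06, 3.06], [-0.37, 2.12], [-1.25, 1.32], [0.18, 2.47], [-1.1, 4.24], [0.23, 1.98], [-2.94, 2.94]. Speed limits (rad/s): [2.57, 2.57, 3.14, 3.14, 3.14, 3.14, 3.14].

INTERFACE

Orientations are given as [roll, pitch, yaw] about the fixed x, y, z axes, in that order (R = Rz(yaw) Ry(pitch) Rx(roll)).
In Python, from cell import read_state, get_image, finish_job gives the robot as it stands. The module is installed in compiled form; this text tells all that it offers.
- The arm moves only by the tool servo_tool, never from a script. Its argument "increments" is a list of rows, each an object of numbers: "dx", "dy", "dz": the shift along the world's x, y, z in cm; "ax", "ay", "az": the turn, a rotation vector about the world's x, y, z in rad; "claw": the closure, from -1 (fully open) to 1 (shut). A call has 1 to 8 rows; each row is the pose to reach, as a shift and turn from the pose commanded when the call began; what a row does not reach only later rows make up. A row lasts 1/12 s, in which the tool goes at most 41.7 mm and 7.16 degrees, less where a joint would pass 70% of its speed; a pose out of reach is approached as far as the arm can. A call with a gripper value outside its range is refused whole. The fingers move at their own pace and stop on an object; the grip force is fixed at half the most. Time passes only in rows, so rows that repeat a pose let the fingers close. It gives the time, the measured TCP pose, the force and the opening at its end, in the units of the state.
- read_state(): the state, without advancing time (a new reading comes with each control period).
- get_image(name): name is "scene" or "top" or "wrist"; returns a dict with "color" (400x640x3 uint8, red, green, blue), "fov_y" (degrees; the focal length in pixels is half the picture's height over the tangent of half this angle, whatever the lens; pixels are square), "cx", "cy" (the principal point, pixels), "R" (3x3) and "t" (3): a world point X has camera coordinates R X + t. Camera axes: x right, y down, z forward; pixel columns grow to the right and rows downward; lengths in mm; the calibration is good to about 2 mm. A picture is of the moment at which its call begins. There is no depth.
- finish_job(): hands the job in, once; it reports no verdict.
The state is a dict: "clock": time; "qpos": joint angles; "qd": joint speeds; "tau": joint torques, N m; "eef_pos": TCP position; "tool_rot": TCP orientation; "force": force on the tool from outside, world axes, zero at the start; "torque": the same for the moment, N m; "width": finger opening in mm.
Only numpy, scipy, OpenCV 4.12 (cv2) and the standard library are available. Lean on these libraries where they do the work, as an engineer would, in place of code of your own. Each camera call takes 0.05 s, during which the arm holds its last target.

## Working session

There is one attempt and no reset: what is moved stays moved. The work goes in short steps, Python scripts to look and compute and a tool call to move; the robot and the scene stay as the last step left them, time stands still between calls to the robot, and variables do not carry over. Pictures are saved under pics/ and viewed, and the job is handed in when it is done.

Besides the shell and the picture viewer there is one more tool, called after "Call:" by a JSON object that holds its "op" and its "data", one argument or row to a line. servo_tool: Moves the arm, as the interface text tells. Its arguments: {"type":"object","properties":{"increments":{"type":"array","items":{"type":"object","properties":{"dx":{"type":"number"},"dy":{"type":"number"},"dz":{"type":"number"},"ax":{"type":"number"},"ay":{"type":"number"},"az":{"type":"number"},"claw":{"type":"number"}}}}},"required":["increments"]}

```bash
mkdir -p pics; cat > h.py <<'E'
import numpy as np, cv2
from cell import read_state, get_image, finish_job
def shot(n,fn):
    im=get_image(n); cv2.imwrite('pics/'+fn+'.png',im['color'][:,:,::-1]); np.savez('pics/'+fn+'.npz',**im); return im
def load(fn): return dict(np.load('pics/'+fn+'.npz'))
def K(im):
    h=im['color'].shape[0]; f=h/2/np.tan(np.radians(float(im['fov_y'])/2)); return f,float(im['cx']),float(im['cy'])
def ray(im,u,v):
    f,cx,cy=K(im); d=im['R'].T@np.array([(u-cx)/f,(v-cy)/f,1.]); c=-im['R'].T@im['t']; return c,d/np.linalg.norm(d)
def onz(im,u,v,z):
    c,d=ray(im,u,v); return c+d*(z-c[2])/d[2]
def onpl(im,u,v,p,n):
    c,d=ray(im,u,v); return c+d*(np.dot(n,p-c)/np.dot(n,d))
def tri(obs):
    A=np.zeros((3,3));b=np.zeros(3)
    for im,u,v in obs:
        c,d=ray(im,u,v);P=np.eye(3)-np.outer(d,d);A+=P;b+=P@c
    X=np.linalg.solve(A,b); return X,[round(float(np.linalg.norm((np.eye(3)-np.outer(ray(*o)[1],ray(*o)[1]))@(X-ray(*o)[0]))),2) for o in obs]
def proj(im,X):
    f,cx,cy=K(im); p=im['R']@np.asarray(X,float)+im['t']; return np.array([cx+f*p[0]/p[2],cy+f*p[1]/p[2]])
E
python3 - <<'E'
from h import *
np.set_printoptions(precision=3,suppress=True)
for n in ('scene','top','wrist'):
    im=shot(n,n+'0'); print(n,im['fov_y'],im['cx'],im['cy'],-im['R'].T@im['t'],im['R'])
print(read_state())
E
```

```text
scene 49.0442760023712 310.7504595966987 193.1984274191797 [-23.375 313.869 806.134] [[-0.604 -0.797  0.017]
 [-0.585  0.429 -0.688]
 [ 0.541 -0.425 -0.725]]
top 43.33237759069516 321.7267425540654 196.60305863839397 [ 405.131  -97.801 1268.723] [[-0.014 -1.     0.011]
 [-0.997  0.013 -0.082]
 [ 0.082 -0.012 -0.997]]
wrist 66.00735022896573 318.25392471050066 200.7580378629012 [ 241.653 -608.468  374.041] [[ 0.248 -0.969 -0.003]
 [-0.915 -0.235  0.327]
 [-0.317 -0.079 -0.945]]
{'clock': 0.15, 'qpos': array([ 1.255,  0.629,  0.038,  1.518, -0.027,  0.996, -0.02 ]), 'qd': array([ 0.001, -0.001, -0.001, -0.006, -0.001,  0.001,  0.   ]), 'tau': array([  0.002, -56.379,   1.228, -19.365,   0.011,   0.007,  -0.   ]), 'eef_pos': array([ 160.614, -629.362,  230.611]), 'tool_rot': array([-1.572,  0.   , -2.892]), 'force': array([-0.587,  0.365, -0.314]), 'torque': array([-0.004, -0.03 , -0.005]), 'width': 85.19106467767301}
```

View pics/scene0.png

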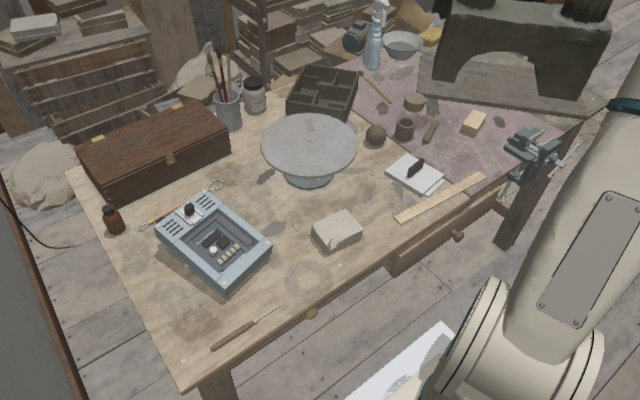

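View pics/top0.png

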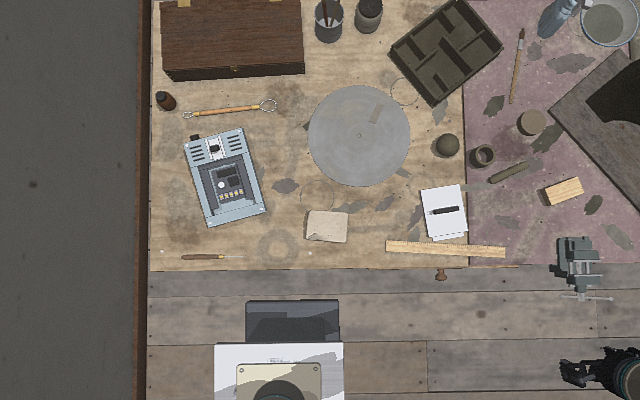

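View pics/wrist0.png

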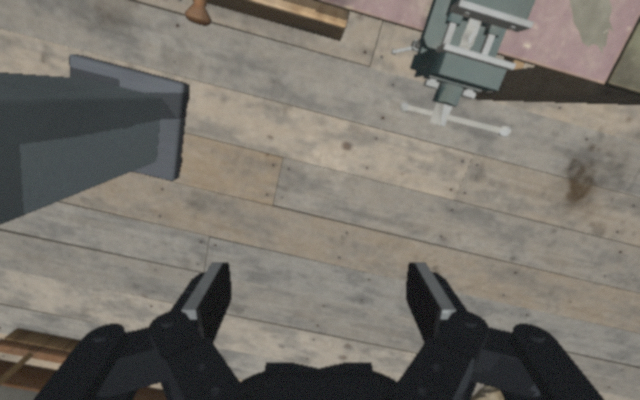

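The top view shows the white cover near (443,211) with its black grip, the controller near (225,178), the mould at (327,226) and the turntable at (358,135). I'll enlarge the relevant parts.

```bash
python3 - <<'E'
from h import *
def crop(fn,x0,y0,x1,y1,s,o):
    im=cv2.imread(f'pics/{fn}.png')[y0:y1,x0:x1]; return cv2.resize(im,None,fx=s,fy=s,interpolation=cv2.INTER_CUBIC)
a=crop('top0',170,120,280,240,5,'');b=crop('top0',405,170,485,250,5,'')
c=np.zeros((600,800,3),np.uint8); c[:600,:550]=a; c[:250,550:800]=cv2.resize(b,(250,250)); cv2.imwrite('pics/ca.png',c)
cv2.imwrite('pics/cb.png',b)
a=crop('scene0',145,180,285,300,5,'');cv2.imwrite('pics/cc.png',a)
a=crop('scene0',375,140,455,210,7,'');cv2.imwrite('pics/cd.png',a)
E
```

```text
(no output)
```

View pics/ca.png

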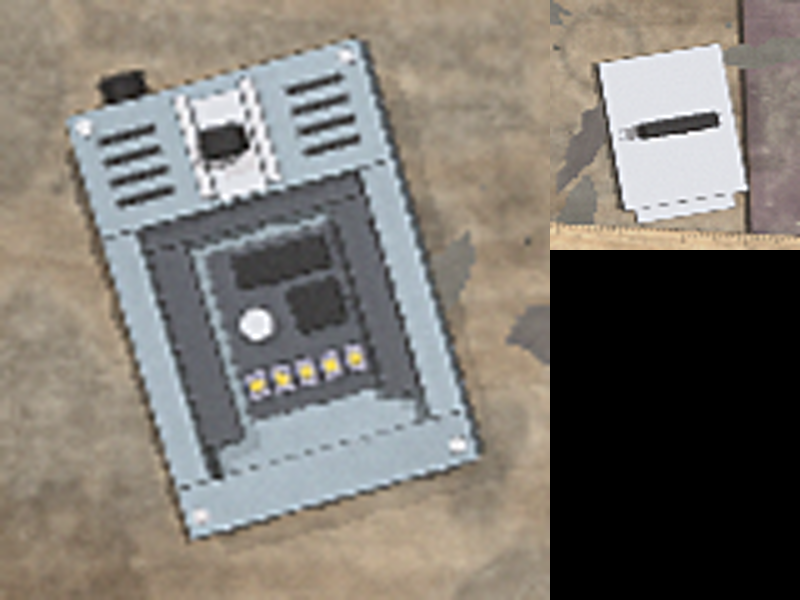

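View pics/cb.png

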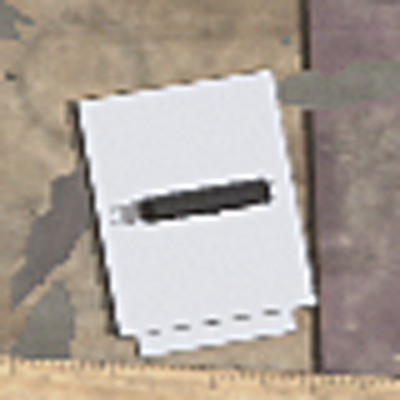

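View pics/cc.png

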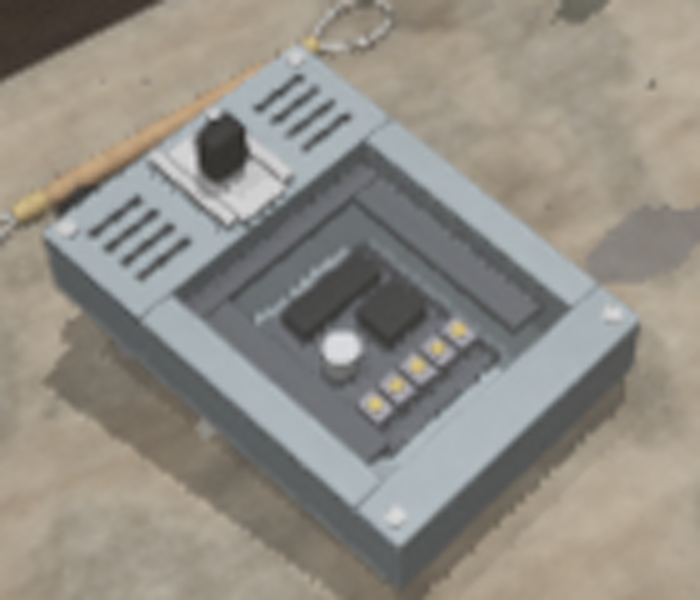

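View pics/cd.png

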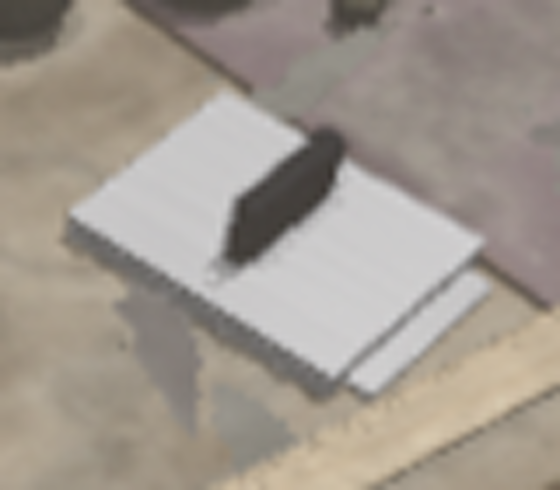

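```bash
python3 - <<'E'
from h import *
np.set_printoptions(precision=1,suppress=True)
T=load('top0');S=load('scene0')
t=lambda x,y:(T,170+x/5-.4,120+y/5-.4)
s=lambda x,y:(S,145+x/5-.4,180+y/5-.4)
P=dict(FL=(t(68,118),s(45,235)),FR=(t(365,40),s(300,47)),NR=(t(480,455),s(637,325)),NL=(t(190,537),s(400,545)),
 sFL=(t(84,129),s(68,229)),sFR=(t(347,55),s(295,58)),sNR=(t(457,444),s(613,314)),sNL=(t(202,515),s(395,516)),
 ledgeL=(t(182,487),s(358,505)),ledgeR=(t(463,411),s(590,302)),
 upL=(t(106,238),s(145,315)),upR=(t(388,161),s(388,122)))
R={}
for k,v in P.items(): R[k],e=tri(v); print(k,R[k],e)
print([np.linalg.norm(R[a]-R[b]) for a,b in (('FL','FR'),('FR','NR'),('NR','NL'),('NL','FL'))])
x=(R['FL']+R['FR']-R['NL']-R['NR']); print('yaw x',np.arctan2(x[1],x[0]),'pitch',np.degrees(np.arctan2(x[2],np.hypot(x[0],x[1]))))
y=R['FL']+R['NL']-R['FR']-R['NR'];print('yaw y',np.arctan2(-y[0],y[1]),y)
print('org',(R['ledgeL']+R['ledgeR'])/2, 'ctr',(R['FL']+R['FR']+R['NL']+R['NR'])/4)
# cover
tb=lambda x,y:(T,405+x/5-.4,170+y/5-.4)
sb=lambda x,y:(S,375+x/7-.43,140+y/7-.43)
C=dict(FL=(tb(78,102),sb(68,217)),FR=(tb(272,70),sb(228,92)),NR=(tb(316,303),sb(487,242)),NL=(tb(120,335),sb(333,377)),
 lipL=(tb(142,356),sb(372,397)),lipR=(tb(296,332),sb(491,284)),gR=(tb(272,190),sb(333,130)),gL=(tb(140,211),sb(234,207)))
Q={}
for k,v in C.items(): Q[k],e=tri(v); print(k,Q[k],e)
c=(Q['FL']+Q['FR']+Q['NL']+Q['NR'])/4;x=Q['FL']+Q['FR']-Q['NL']-Q['NR'];y=Q['FL']+Q['NL']-Q['FR']-Q['NR'];print(c,np.arctan2(x[1],x[0]),np.arctan2(-y[0],y[1]),np.linalg.norm(x)/2,np.linalg.norm(y)/2)
E
```

```text
FL [634.2 215.1  83.6] [0.04, 0.04]
FR [671.4  75.6  80.8] [1.09, 1.09]
NR [474.   25.1  42.1] [0.63, 0.63]
NL [435.2 163.2  50.5] [0.42, 0.42]
sFL [628.1 206.6  87.4] [0.0, 0.0]
sFR [662.8  82.8  85.4] [0.26, 0.26]
sNR [478.4  34.6  52.7] [0.02, 0.02]
sNL [446.2 157.9  52.2] [0.52, 0.52]
ledgeL [459.6 167.4  52. ] [0.22, 0.22]
ledgeR [496.1  33.9  41.8] [1.43, 1.43]
upL [577.5 198.5  75.5] [0.28, 0.28]
upR [613.3  64.7  74.5] [0.03, 0.03]
[np.float64(144.45872659095446), np.float64(207.45514025641754), np.float64(143.71420534025148), np.float64(208.31492696166924)]
yaw x 0.25286658642922977 pitch 9.951686203178076
yaw y 0.2673628966195788 [-76.1 277.7  11.2]
org [477.8 100.7  46.9] ctr [553.7 119.8  64.2]
FL [ 522.4 -361.2    8.4] [0.27, 0.27]
FR [ 536.5 -460.    10.2] [0.66, 0.66]
NR [ 419.  -478.     9.4] [0.6, 0.6]
NL [ 404.6 -378.9    9.7] [0.29, 0.29]
lipL [ 394.2 -391.5    0.1] [0.08, 0.08]
lipR [ 405.5 -468.5    3.5] [0.46, 0.46]
gR [ 475.4 -448.    40.7] [1.02, 1.02]
gL [ 465.1 -382.2   45.6] [0.22, 0.22]
[ 470.6 -419.5    9.4] 0.15028853847241538 0.1427227823148819 118.9513418067719 99.99370194420874
```

The two-view coordinates put the cover near (470,-420) at yaw 0.15. The enclosure origin is near (478,100) at yaw 0.26. Triangulated heights read about 4 mm low, so I'll refine with the wrist camera, starting above the cover.

Call:
{"op": "servo_tool", "data": {
  "increments": [
    {"dx":3.5,"dy":2,"dz":0.8,"az":0.12},
    {"dx":7,"dy":4.5,"dz":1.6,"az":0.24},
    {"dx":10.5,"dy":7,"dz":2.4,"az":0.36},
    {"dx":14,"dy":9.5,"dz":3,"az":0.48},
    {"dx":17.5,"dy":12,"dz":3,"az":0.6},
    {"dx":21,"dy":14.5,"dz":3,"az":0.72},
    {"dx":24.5,"dy":17,"dz":3,"az":0.84},
    {"dx":28,"dy":19,"dz":3,"az":0.96}
  ]
}}

```text
invalid input at $.increments[0]: expected keys dx, dy, dz, ax, ay, az, claw
```

Call:
{"op": "servo_tool", "data": {
  "increments": [
    {"dx":1.5,"dy":1,"az":0.12},
    {"dx":3,"dy":2,"az":0.24},
    {"dx":3,"dy":2,"az":0.36},
    {"dx":3,"dy":2,"az":0.48},
    {"dx":3,"dy":2,"az":0.51},
    {"dx":3,"dy":2,"az":0.51},
    {"dx":3,"dy":2,"az":0.51}
  ]
}}

```text
invalid input at $.increments[0]: expected keys dx, dy, dz, ax, ay, az, claw
```

```bash
python3 - <<'E'
from h import *
im=shot('wrist','w1'); s=read_state(); print(s['clock'],s['eef_pos'],s['tool_rot'],s['qpos'])
for p in [(470.6,-419.5,13),(470.6,-419.5,43)]: print(proj(im,p))
E
```

```text
0.2 [ 160.62436475 -629.47525784  230.75695784] [-1.57189887e+00 -6.79661883e-06 -2.89178648e+00] [ 1.25519641  0.6289739   0.03846505  1.51797337 -0.02699176  0.99626598
 -0.0199885 ]
[ 165.94129677 -250.33745415]
[ 146.69877025 -293.67141504]
```

View pics/w1.png

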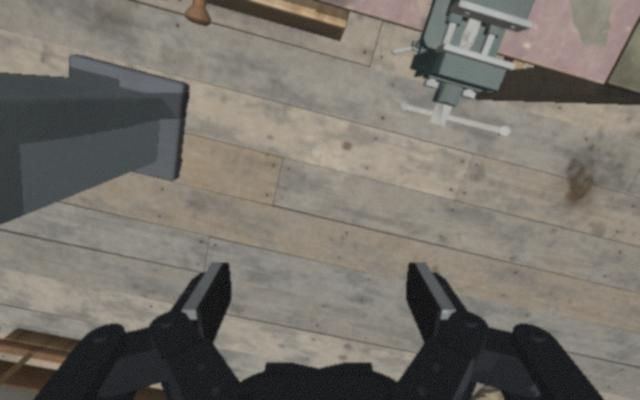

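The move was refused because every row needs all seven keys. I'll resend it complete.

Call:
{"op": "servo_tool", "data": {
  "increments": [
    {"dx":3.5,"dy":2,"dz":0.8,"ax":0,"ay":0,"az":0.12,"claw":-1},
    {"dx":7,"dy":4.5,"dz":1.6,"ax":0,"ay":0,"az":0.24,"claw":-1},
    {"dx":10.5,"dy":7,"dz":2.4,"ax":0,"ay":0,"az":0.36,"claw":-1},
    {"dx":14,"dy":9.5,"dz":3,"ax":0,"ay":0,"az":0.48,"claw":-1},
    {"dx":17.5,"dy":12,"dz":3,"ax":0,"ay":0,"az":0.6,"claw":-1},
    {"dx":21,"dy":14.5,"dz":3,"ax":0,"ay":0,"az":0.72,"claw":-1},
    {"dx":24.5,"dy":17,"dz":3,"ax":0,"ay":0,"az":0.84,"claw":-1},
    {"dx":28,"dy":19,"dz":3,"ax":0,"ay":0,"az":0.96,"claw":-1}
  ]
}}

```text
clock: 0.87
eef_pos: [434.4, -442.4, 261.5]
tool_rot: [-1.571, 0.0, -1.926]
force: [0.3, -0.6, 0.4]
width: 85.3
```

Call:
{"op": "servo_tool", "data": {
  "increments": [
    {"dx":1.5,"dy":1,"dz":0,"ax":0,"ay":0,"az":0.12,"claw":-1},
    {"dx":3,"dy":2,"dz":0,"ax":0,"ay":0,"az":0.24,"claw":-1},
    {"dx":3,"dy":2,"dz":0,"ax":0,"ay":0,"az":0.36,"claw":-1},
    {"dx":3,"dy":2,"dz":0,"ax":0,"ay":0,"az":0.48,"claw":-1},
    {"dx":3,"dy":2,"dz":0,"ax":0,"ay":0,"az":0.51,"claw":-1},
    {"dx":3,"dy":2,"dz":0,"ax":0,"ay":0,"az":0.51,"claw":-1},
    {"dx":3,"dy":2,"dz":0,"ax":0,"ay":0,"az":0.51,"claw":-1}
  ]
}}

```text
clock: 1.45
eef_pos: [463.2, -424.3, 261.1]
tool_rot: [-1.571, 0.0, -1.423]
force: [1.1, -0.0, -0.2]
width: 85.2
```

```bash
python3 - <<'E'
from h import *
im=shot('wrist','w1'); s=read_state(); print(s['clock'],s['eef_pos'],s['tool_rot'],s['qpos'])
for p in [(470.6,-419.5,13),(470.6,-419.5,43)]: print(proj(im,p))
E
```

```text
1.5 [ 463.17328522 -424.3132343   261.16233794] [-1.57105764e+00  2.14395778e-04 -1.42339783e+00] [ 0.91795846  0.5876268  -0.36733305  1.53815638  0.23040468  1.0590812
  0.64099566]
[325.11591992 161.29791445]
[325.61105734 166.39970314]
```

View pics/w1.png

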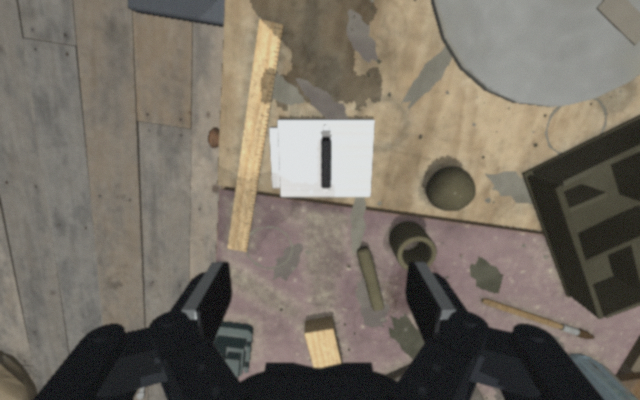

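The wrist picture shows the cover at about (325,158), lip on the left and grip bar at (326,161). I'll measure it by masks in all three views.

```bash
cat >> h.py <<'E'
def mask(im,f,roi):
    c=im['color'].astype(int); m=f(c).astype(np.uint8); x0,y0,x1,y1=roi; o=np.zeros_like(m); o[y0:y1,x0:x1]=m[y0:y1,x0:x1]
    n,l,s,_=cv2.connectedComponentsWithStats(o); k=1+np.argmax(s[1:,4]); return (l==k).astype(np.uint8)
E
python3 - <<'E'
from h import *
np.set_printoptions(precision=1,suppress=True)
W=load('w1');T=load('top0');S=load('scene0')
rois=dict(W=(260,105,390,210),T=(410,175,475,245),S=(380,148,450,200))
white=lambda c:(c.min(2)>165)&(c.max(2)-c.min(2)<25)
g=[];
for n,im in dict(W=W,T=T,S=S).items():
    m=mask(im,white,rois[n]); cs,_=cv2.findContours(m,cv2.RETR_EXTERNAL,cv2.CHAIN_APPROX_NONE); 
    hull=cv2.convexHull(cs[0]); ap=cv2.approxPolyDP(hull,3,True)[:,0]; r=cv2.minAreaRect(cs[0])
    x,y,w,h=cv2.boundingRect(cs[0])
    d=mask(im,lambda c:c.max(2)<90,(x+5,y+2,x+w-5,y+h-5)) ; mm=cv2.minAreaRect(cv2.findContours(d,0,1)[0][0]); 
    print(n,ap.tolist(),r,'grip',mm,d.sum())
    if n!='S': g.append((im,*mm[0]))
print('grip tri',tri(g))
for im,u,v in g: print('grip on z43',onz(im,u,v,43))
E
```

```text
W [[374, 120], [369, 196], [282, 196], [273, 186], [269, 129], [278, 120]] ((321.5, 158.0), (76.0, 105.0), 90.0) grip ((325.5, 161.5), (49.0, 7.0), 90.0) 393
T [[458, 184], [467, 230], [461, 236], [433, 240], [428, 233], [421, 190]] ((444.2039794921875, 212.3720245361328), (52.50287628173828, 39.44424057006836), 79.69515228271484) grip ((445.4864807128906, 209.9188995361328), (4.93196964263916, 25.646240234375), 80.53767395019531) 121
S [[385, 170], [407, 153], [443, 174], [422, 193]] ((413.99993896484375, 171.99998474121094), (51.492576599121094, 27.90818977355957), 31.607501983642578) grip ((415.0995178222656, 167.61048889160156), (7.581599235534668, 23.265106201171875), 48.012786865234375) 141
grip tri (array([ 468.5, -410.1,   60.6]), [0.13, 0.13])
grip on z43 [ 469.5 -413.7   43. ]
grip on z43 [ 469.3 -414.7   43. ]
```

```bash
python3 - <<'E'
from h import *
im=cv2.imread('pics/w1.png')[105:210,255:390]
cv2.imwrite('pics/w1c.png',cv2.resize(im,None,fx=5.5,fy=5.5,interpolation=cv2.INTER_CUBIC))
E
```

```text
(no output)
```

View pics/w1c.png

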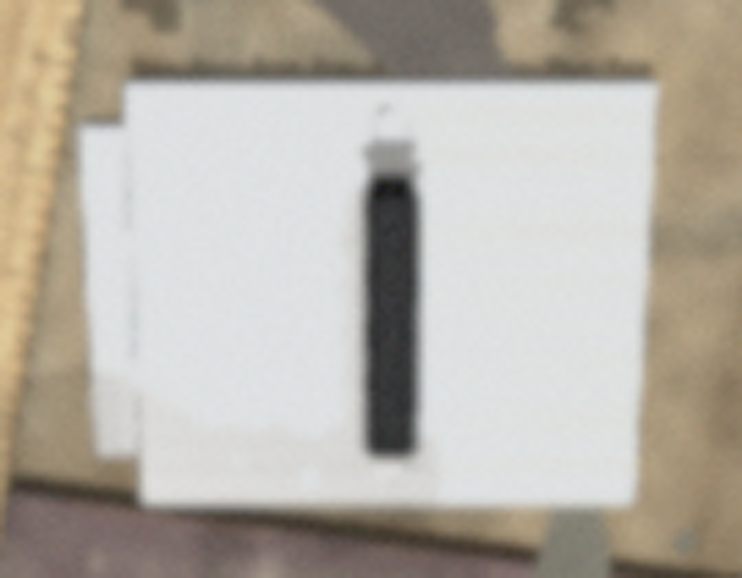

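```bash
python3 - <<'E'
from h import *
np.set_printoptions(precision=1,suppress=True)
W=load('w1');T=load('top0');S=load('scene0')
w=lambda x,y:(W,255+x/5.5-.41,105+y/5.5-.41)
tb=lambda x,y:(T,405+x/5-.4,170+y/5-.4)
sb=lambda x,y:(S,375+x/7-.43,140+y/7-.43)
C=dict(FL=(tb(78,102),sb(68,217),w(656,83)),FR=(tb(272,70),sb(228,92),w(637,503)),NR=(tb(316,303),sb(487,242),w(142,507)),NL=(tb(120,335),sb(333,377),w(125,83)))
Q={};Z={}
for k,v in C.items(): Q[k],e=tri(v); Z[k]=onz(*v[2],13); print(k,'tri3',Q[k],e,'W+T',tri([v[0],v[2]])[0],'W+S',tri(v[1:])[0],'Wz13',Z[k],'Tz13',onz(*v[0],13),'Sz13',onz(*v[1],13))
for D in (Q,Z):
    c=sum(D.values())/4;x=D['FL']+D['FR']-D['NL']-D['NR'];y=D['FL']+D['NL']-D['FR']-D['NR'];print(c,np.arctan2(x[1],x[0]),np.arctan2(-y[0],y[1]),np.linalg.norm(x)/2,np.linalg.norm(y)/2)
for p in [(390,195),(390,455)]: print('grip top end',onz(*w(*p),43))
E
```

```text
FL tri3 [ 522.2 -360.3    9.6] [0.9, 0.35, 0.95] W+T [ 521.  -359.1   19.3] W+S [ 522.1 -359.7    9.8] Wz13 [ 522.  -359.3   13. ] Tz13 [ 521.8 -360.5   13. ] Sz13 [ 519.4 -357.2   13. ]
FR tri3 [ 536.9 -459.    10.8] [0.38, 1.61, 1.88] W+T [ 535.7 -455.3   22.1] W+S [ 536.8 -458.6   11.2] Wz13 [ 537.8 -457.    13. ] Tz13 [ 536.7 -458.8   13. ] Sz13 [ 534.  -457.8   13. ]
NR tri3 [ 418.7 -477.4   10. ] [0.7, 0.68, 0.51] W+T [ 419.2 -475.3   15.8] W+S [ 418.3 -477.1   10.4] Wz13 [ 418.8 -475.9   13. ] Tz13 [ 419.4 -476.5   13. ] Sz13 [ 416.6 -474.9   13. ]
NL tri3 [ 404.2 -377.8   11. ] [0.87, 0.5, 0.78] W+T [ 405.  -376.3   19.9] W+S [ 403.8 -377.2   11.4] Wz13 [ 404.2 -376.8   13. ] Tz13 [ 404.9 -377.9   13. ] Sz13 [ 402.7 -376.2   13. ]
[ 470.5 -418.6   10.3] 0.15085360865992173 0.14641970262591616 119.44856239040699 100.25938751890658
[ 470.7 -417.3   13. ] 0.15252279773182967 0.15301991224256548 119.7485143925524 99.56250693947054
grip top end [ 465.6 -388.7   43. ]
grip top end [ 474.5 -445.3   43. ]
```

The cover centre is (470.5,-417.5) at yaw 0.15 and the grip agrees. The tool already has the right yaw, so I'll go down and grasp.

Call:
{"op": "servo_tool", "data": {
  "increments": [
    {"dx":0.3,"dy":0.3,"dz":-4,"ax":0,"ay":0,"az":0,"claw":-1},
    {"dx":0.7,"dy":0.7,"dz":-8,"ax":0,"ay":0,"az":0,"claw":-1},
    {"dx":0.7,"dy":0.7,"dz":-12,"ax":0,"ay":0,"az":0,"claw":-1},
    {"dx":0.7,"dy":0.7,"dz":-16,"ax":0,"ay":0,"az":0,"claw":-1},
    {"dx":0.7,"dy":0.7,"dz":-19,"ax":0,"ay":0,"az":0,"claw":-1},
    {"dx":0.7,"dy":0.7,"dz":-21.5,"ax":0,"ay":0,"az":0,"claw":-1},
    {"dx":0.7,"dy":0.7,"dz":-23.3,"ax":0,"ay":0,"az":0,"claw":-1},
    {"dx":0.7,"dy":0.7,"dz":-24.3,"ax":0,"ay":0,"az":0,"claw":-1}
  ]
}}

```text
clock: 2.17
eef_pos: [469.0, -416.3, 15.6]
tool_rot: [-1.574, 0.003, -1.423]
force: [0.4, 0.4, 0.2]
width: 85.5
```

```bash
python3 - <<'E'
from h import *
im=shot('wrist','w2'); s=read_state(); print(s['clock'],s['eef_pos'],s['tool_rot'],s['force'])
E
```

```text
2.2167 [ 468.7433999  -415.96189945   14.91074216] [-1.5743421   0.00349327 -1.42231359] [-0.2309541   1.08398063 -0.44497832]
```

View pics/w2.png

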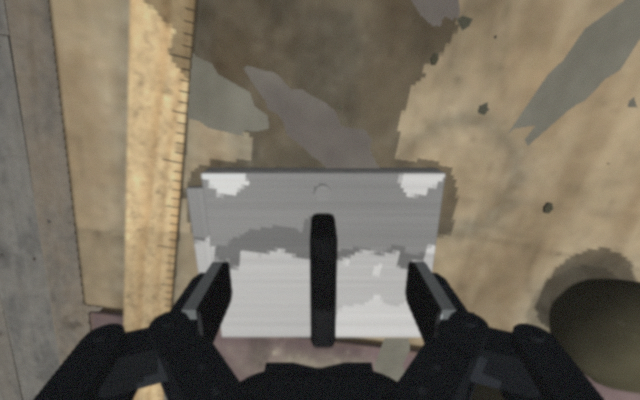

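The bar at column 322 lies between the fingers (centred near 319). I'll raise 2 mm and close.

Call:
{"op": "servo_tool", "data": {
  "increments": [
    {"dx":0.1,"dy":-0.1,"dz":0.2,"ax":0,"ay":0,"az":0,"claw":1},
    {"dx":0.1,"dy":-0.1,"dz":0.2,"ax":0,"ay":0,"az":0,"claw":1},
    {"dx":0.1,"dy":-0.1,"dz":0.2,"ax":0,"ay":0,"az":0,"claw":1},
    {"dx":0.1,"dy":-0.1,"dz":0.2,"ax":0,"ay":0,"az":0,"claw":1},
    {"dx":0.1,"dy":-0.1,"dz":0.2,"ax":0,"ay":0,"az":0,"claw":1},
    {"dx":0.1,"dy":-0.1,"dz":0.2,"ax":0,"ay":0,"az":0,"claw":1},
    {"dx":0.1,"dy":-0.1,"dz":0.2,"ax":0,"ay":0,"az":0,"claw":1},
    {"dx":0.1,"dy":-0.1,"dz":0.2,"ax":0,"ay":0,"az":0,"claw":1}
  ]
}}

```text
clock: 2.88
eef_pos: [471.7, -418.7, 21.3]
tool_rot: [-1.57, -0.001, -1.422]
force: [-0.3, 0.6, 5.8]
width: 11.0
```

```bash
python3 - <<'E'
from h import *
im=shot('wrist','w3'); s=read_state(); print(s['clock'],s['eef_pos'],s['tool_rot'],s['force'],s['width'])
E
```

```text
2.9333 [ 471.68179779 -418.62491027   21.28038023] [-1.57024168e+00 -9.99478173e-04 -1.42200245e+00] [-0.52665313  0.32879307  6.48017345] 10.974481402729275
```

View pics/w3.png

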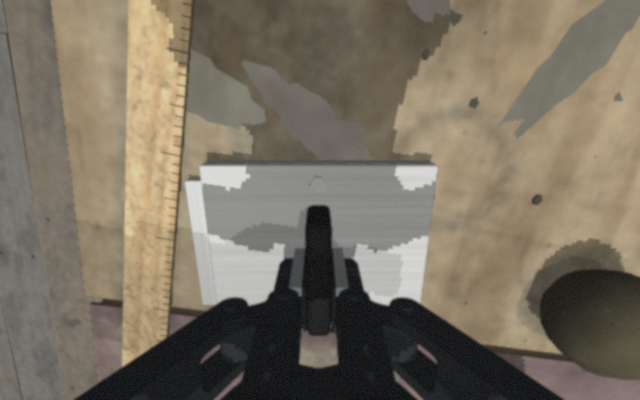

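Gripped at width 11. I'll measure how the cover sits relative to the TCP from this picture.

```bash
python3 - <<'E'
from h import *
np.set_printoptions(precision=1,suppress=True)
W=load('w3')
for z in (13,):
  a=onz(W,202,165.5,z);b=onz(W,437,167,z); d=b-a; print(a,b,np.linalg.norm(d),np.arctan2(d[1],d[0]))
  yaw=np.arctan2(d[1],d[0]); ex=np.array([np.cos(yaw),np.sin(yaw),0]);ey=np.array([-ex[1],ex[0],0])
  print('centre',(a+b)/2-50*ey)
print(proj(W,(471.7,-418.6,21.3)))
im=cv2.imread('pics/w3.png')[140:345,170:455]
cv2.imwrite('pics/w3c.png',cv2.resize(im,None,fx=2.8,fy=2.8,interpolation=cv2.INTER_CUBIC))
E
```

```text
[ 406.  -377.1   13. ] [ 522.8 -360.3   13. ] 117.9490170290853 0.14296418725180676
centre [ 471.5 -418.2   13. ]
[319.1 263.2]
```

View pics/w3c.png

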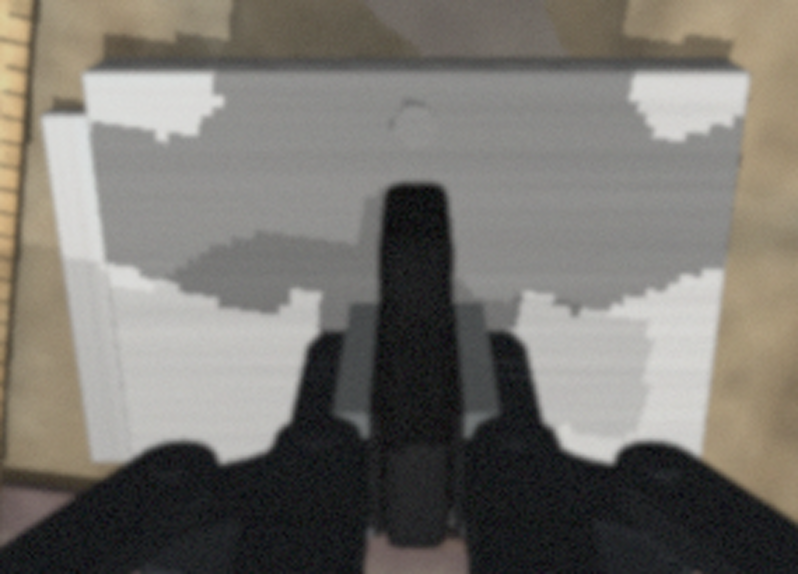

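The cover is centred on the TCP, 21 mm below it and aligned. I'll lift, then carry it left over the wheel to look at the enclosure.

Call:
{"op": "servo_tool", "data": {
  "increments": [
    {"dx":0,"dy":0,"dz":2,"ax":0,"ay":0,"az":0,"claw":1},
    {"dx":0,"dy":0,"dz":5,"ax":0,"ay":0,"az":0,"claw":1},
    {"dx":0,"dy":0,"dz":8.5,"ax":0,"ay":0,"az":0,"claw":1},
    {"dx":0,"dy":0,"dz":12,"ax":0,"ay":0,"az":0,"claw":1},
    {"dx":0,"dy":0.5,"dz":15.5,"ax":0,"ay":0,"az":0,"claw":1},
    {"dx":0,"dy":1.5,"dz":19,"ax":0,"ay":0,"az":0,"claw":1},
    {"dx":0,"dy":3,"dz":22.5,"ax":0,"ay":0,"az":0,"claw":1},
    {"dx":0,"dy":5,"dz":25.5,"ax":0,"ay":0,"az":0,"claw":1}
  ]
}}

```text
clock: 3.6
eef_pos: [470.7, -369.0, 277.0]
tool_rot: [-1.571, -0.001, -1.424]
force: [0.4, -0.7, -2.6]
width: 10.8
```

Call:
{"op": "servo_tool", "data": {
  "increments": [
    {"dx":0.5,"dy":3.5,"dz":1,"ax":0,"ay":0,"az":0.02,"claw":1},
    {"dx":1,"dy":7.5,"dz":2,"ax":0,"ay":0,"az":0.04,"claw":1},
    {"dx":2,"dy":11.5,"dz":3,"ax":0,"ay":0,"az":0.06,"claw":1},
    {"dx":3,"dy":15.5,"dz":3,"ax":0,"ay":0,"az":0.08,"claw":1},
    {"dx":4,"dy":19.5,"dz":3,"ax":0,"ay":0,"az":0.1,"claw":1},
    {"dx":5,"dy":23.5,"dz":3,"ax":0,"ay":0,"az":0.115,"claw":1},
    {"dx":5.5,"dy":27.5,"dz":3,"ax":0,"ay":0,"az":0.115,"claw":1},
    {"dx":6,"dy":31,"dz":3,"ax":0,"ay":0,"az":0.115,"claw":1}
  ]
}}

```text
clock: 4.27
eef_pos: [530.8, -55.0, 304.9]
tool_rot: [-1.572, 0.001, -1.305]
force: [0.9, 0.6, -3.2]
width: 11.0
```

```bash
python3 - <<'E'
from h import *
im=shot('wrist','w4'); s=read_state(); print(s['clock'],s['eef_pos'],s['tool_rot'],s['force'],s['width'],s['qd'])
E
```

```text
4.3167 [531.8245566  -45.29113889 305.50424352] [-1.56754252  0.00785171 -1.29493069] [ 1.60086202  8.05090826 -2.51961952] 11.07474546106481 [ 0.04747721 -0.00725677 -0.01723115 -0.00479663 -0.02071131  0.00281044
  0.15638757]
```

View pics/w4.png

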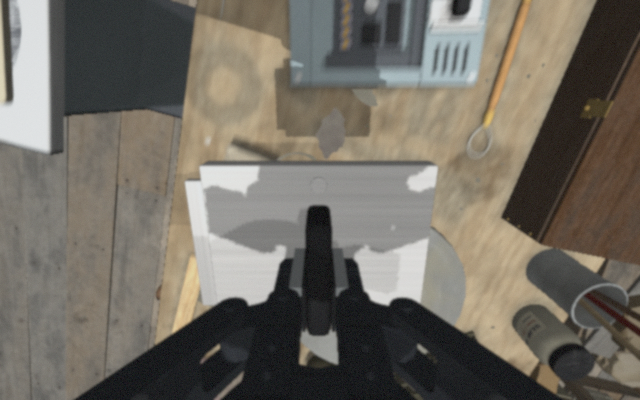

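The cover has not slipped. The enclosure shows only partly, at the top of the picture, so I'll move 60 mm left and settle.

Call:
{"op": "servo_tool", "data": {
  "increments": [
    {"dx":0.5,"dy":3,"dz":1.5,"ax":0,"ay":0,"az":0,"claw":1},
    {"dx":1,"dy":5.5,"dz":3,"ax":0,"ay":0,"az":0,"claw":1},
    {"dx":1,"dy":6,"dz":3,"ax":0,"ay":0,"az":0,"claw":1},
    {"dx":1,"dy":6,"dz":3,"ax":0,"ay":0,"az":0,"claw":1},
    {"dx":1,"dy":6,"dz":3,"ax":0,"ay":0,"az":0,"claw":1}
  ]
}}

```text
clock: 4.73
eef_pos: [540.7, 1.0, 334.6]
tool_rot: [-1.573, -0.001, -1.306]
force: [-0.6, -0.6, -3.0]
width: 10.5
```

```bash
python3 - <<'E'
from h import *
im=shot('wrist','w5'); s=read_state(); print(s['clock'],s['eef_pos'],s['tool_rot'],s['force'],s['width'],s['qd'])
im=cv2.imread('pics/w5.png')[0:200,190:500]
cv2.imwrite('pics/w5c.png',cv2.resize(im,None,fx=2.5,fy=2.5,interpolation=cv2.INTER_CUBIC))
E
```

```text
4.7833 [5.40588408e+02 5.39329604e-02 3.34363985e+02] [-1.57331226e+00 -8.76812386e-04 -1.30815927e+00] [ 0.26835088 -0.11175261 -2.90176377] 10.61691676213495 [ 0.01635976  0.0024297   0.00833612 -0.0009647  -0.00263999 -0.00057728
 -0.00132883]
```

View pics/w5.png

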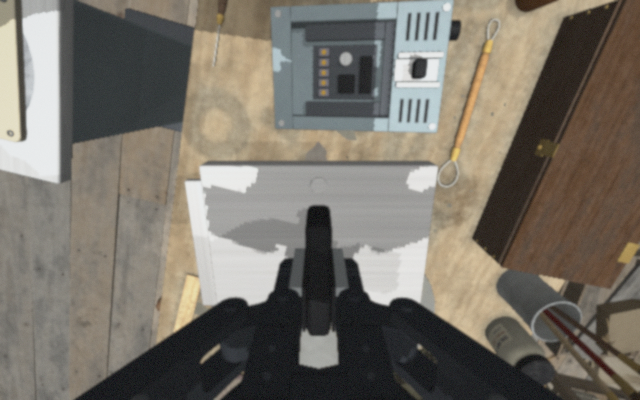

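View pics/w5c.png

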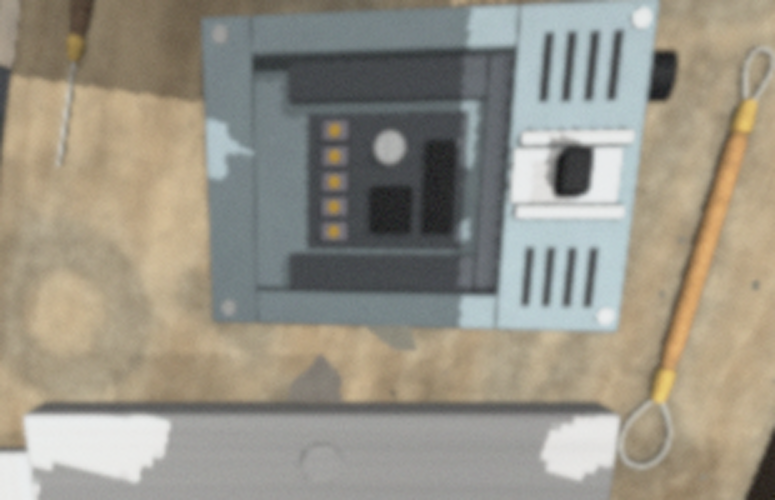

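The whole enclosure is visible here: screws near (278,14), (447,7), (282,123) and (432,126), with the ledge seam near column 292. I'll triangulate across the three views.

```bash
cat > enc.py <<'E'
from h import *
from scipy.optimize import least_squares
np.set_printoptions(precision=2,suppress=True)
T=load('top0');S=load('scene0');W=load('w5')
t=lambda x,y:(T,170+x/5-.4,120+y/5-.4)
s=lambda x,y:(S,145+x/5-.4,180+y/5-.4)
w=lambda x,y:(W,190+x/2.5-.3,y/2.5-.3)
P=dict(sFL=(t(84,129),s(68,229),w(643,17)),sFR=(t(347,55),s(295,58),w(606,316)),sNR=(t(457,444),s(613,314),w(229,307)),sNL=(t(202,515),s(395,516),w(220,34)),
 ledgeL=(t(182,487),s(358,505),w(251,14)),ledgeR=(t(463,411),s(590,302),w(258,321)),
 upL=(t(106,238),s(145,315),w(523,5)),upR=(t(388,161),s(388,122),w(497,327)),
 NR=(t(480,455),s(637,325),w(213,322)),NL=(t(190,537),s(400,545),w(204,18)),FR=(t(365,40),s(300,47),w(618,329)))
R={}
for k,v in P.items(): R[k],e=tri(v); print(k,R[k],e,'W on tilt?')
E
python3 - <<'E'
from enc import *
# rigid alignment of model points (known face coords) to triangulated points
M=dict(ledgeL=(0,72,0),ledgeR=(0,-72,0),NR=(-25,-72,0),NL=(-25,72,0),FR=(185,-72,0))
sx=lambda k:np.array(M[k],float)
A=np.array([sx(k) for k in M]);B=np.array([R[k] for k in M])
ca,cb=A.mean(0),B.mean(0);U,_,Vt=np.linalg.svd((A-ca).T@(B-cb));D=np.diag([1,1,np.linalg.det(Vt.T@U.T)]);Rm=Vt.T@D@U.T
o=cb-Rm@ca; print('kabsch org',o,'x',Rm[:,0],'yaw',np.arctan2(Rm[1,0],Rm[0,0]),'pitch',np.degrees(np.arcsin(Rm[2,0])))
scr=np.mean([R[k] for k in ('sFL','sFR','sNR','sNL')],0);print('screw ctr',scr, 'ledge mid',(R['ledgeL']+R['ledgeR'])/2)
# per-camera: cast onto known plane (z0=55, 10 deg), as check
yaw=.262
for it in range(3):
  ex=np.array([np.cos(yaw)*np.cos(np.radians(10)),np.sin(yaw)*np.cos(np.radians(10)),np.sin(np.radians(10))]);ey=np.array([-np.sin(yaw),np.cos(yaw),0]);n=np.cross(ex,ey)
  o=np.array([478,100,55.])
  for ci,nm in enumerate('TSW'):
    Q={k:onpl(*v[ci],o,n) for k,v in P.items()}
    m=(Q['ledgeL']+Q['ledgeR'])/2; c=(Q['sFL']+Q['sFR']+Q['sNL']+Q['sNR'])/4
    d=Q['sFL']+Q['sFR']-Q['sNL']-Q['sNR']; e=Q['sFL']+Q['sNL']-Q['sFR']-Q['sNR']
    print(nm,'ledge mid',m,'screw ctr - 80ex',c-80*ex,'yaw',np.arctan2(d[1],d[0]),np.arctan2(-e[0],e[1]),np.linalg.norm(d)/2,np.linalg.norm(e)/2,'ledge len',np.linalg.norm(Q['ledgeL']-Q['ledgeR']))
  break
E
```

```text
sFL [628.82 206.99  87.47] [0.82, 0.74, 1.54] W on tilt?
sFR [663.16  83.09  85.3 ] [0.71, 0.17, 0.87] W on tilt?
sNR [478.55  34.76  52.5 ] [0.16, 0.26, 0.4] W on tilt?
sNL [445.89 158.32  52.95] [0.98, 0.21, 0.82] W on tilt?
ledgeL [458.78 168.51  54.37] [1.9, 0.7, 2.36] W on tilt?
ledgeR [495.51  32.99  42.94] [0.5, 2.52, 2.11] W on tilt?
upL [577.93 199.53  76.28] [0.99, 1.56, 2.53] W on tilt?
upR [614.62  64.34  73.54] [1.25, 0.36, 1.54] W on tilt?
NR [472.56  24.95  44.49] [1.06, 1.5, 1.58] W on tilt?
NL [435.68 163.58  49.78] [0.29, 0.91, 0.93] W on tilt?
FR [672.22  76.84  80.78] [2.52, 0.42, 2.87] W on tilt?
kabsch org [477.51 100.61  50.3 ] x [0.95 0.25 0.18] yaw 0.25308427580210363 pitch 10.656132404060997
screw ctr [554.1  120.79  69.55] ledge mid [477.15 100.75  48.65]
T ledge mid [476.81  99.    54.75] screw ctr - 80ex [477.74 100.03  54.96] yaw 0.2597454423163695 0.2635161212956225 192.6168810011011 128.09837529273508 ledge len 139.56519029344477
S ledge mid [473.39 103.76  54.39] screw ctr - 80ex [478.3  100.12  55.06] yaw 0.25771231965773433 0.25860464535720445 192.718967515518 127.88132973398868 ledge len 132.22271476968498
W ledge mid [477.08 101.58  54.92] screw ctr - 80ex [478.53 101.23  55.15] yaw 0.25847606769954845 0.25913086593072726 194.25556802028197 128.77033934516996 ledge len 143.308720140069
```

The origin is (478.2,100.5,55) from the screws; their centre gives z 55.6 against 55 in the text, at pitch 10°. I'll compute the waypoints.

```bash
cat > plan.py <<'E'
import numpy as np
np.set_printoptions(precision=1,suppress=True)
ORG=np.array([478.2,100.5,55.]);YAW=.259;P=np.radians(10);H=21.3
ex=np.array([np.cos(YAW)*np.cos(P),np.sin(YAW)*np.cos(P),np.sin(P)]);ey=np.array([-np.sin(YAW),np.cos(YAW),0]);ez=np.cross(ex,ey)
def w(x,y,z): return ORG+x*ex+y*ey+z*ez
def O(th,g=2.5,h=3.):
    c,s=np.cos(th),np.sin(th);p=(-60-g-4*s,5+h);return np.array([-(p[0]*c-p[1]*s),-4-(p[0]*s+p[1]*c)])
def tcp(o,th,H=H,y=0): # enclosure coords of TCP -> world
    return w(o[0]-H*np.sin(th),y,o[1]+H*np.cos(th))
def enc(p): d=np.asarray(p)-ORG; return np.array([d@ex,d@ey,d@ez])
E
python3 - <<'E'
from plan import *
r=np.radians; th=r(20);o=O(th)
print('H',o,tcp(o,th)); print('P1',tcp(o+[14,0],th));print('P0',tcp(o+[14,50],th))
for d in (20,16,12,8,4,2,0):
    h=3+ (20-d)/20; t=tcp(O(r(d),2.5,h),r(d)); print(d,O(r(d),2.5,h),t,'delta from H',t-tcp(o,th),'rot',(r(20-d)*ey))
print('knob',w(155,0,34),w(133,0,34))
print('angle 30deg rotvec',-ey*r(30))
E
```

```text
H [62.8 10.3] [525.9 113.1  94.5]
P1 [539.2 116.7  96.9]
P0 [530.8 114.4 146.2]
20 [62.8 10.3] [525.9 113.1  94.5] delta from H [0. 0. 0.] rot [-0.  0.  0.]
16 [63.4  5.6] [528.6 113.8  90.7] delta from H [ 2.7  0.7 -3.8] rot [-0.   0.1  0. ]
12 [63.7  1. ] [531.  114.5  86.7] delta from H [ 5.1  1.3 -7.8] rot [-0.   0.1  0. ]
8 [63.6 -3.7] [533.  115.   82.6] delta from H [  7.1   1.9 -11.9] rot [-0.1  0.2  0. ]
4 [63.2 -8.4] [534.8 115.5  78.4] delta from H [  8.9   2.4 -16.1] rot [-0.1  0.3  0. ]
2 [ 62.9 -10.7] [535.6 115.7  76.2] delta from H [  9.7   2.6 -18.3] rot [-0.1  0.3  0. ]
0 [ 62.5 -13. ] [536.3 115.9  74. ] delta from H [ 10.4   2.8 -20.5] rot [-0.1  0.3  0. ]
knob [620.  138.1 115.4] [599.1 132.5 111.6]
angle 30deg rotvec [ 0.1 -0.5 -0. ]
```

Call:
{"op": "servo_tool", "data": {
  "increments": [
    {"dx":0,"dy":3,"dz":-2,"ax":0.03,"ay":-0.1,"az":0,"claw":1},
    {"dx":-0.2,"dy":6,"dz":-5,"ax":0.06,"ay":-0.2,"az":0,"claw":1},
    {"dx":-0.5,"dy":9,"dz":-8,"ax":0.08,"ay":-0.3,"az":0,"claw":1},
    {"dx":-1,"dy":11.4,"dz":-11,"ax":0.11,"ay":-0.4,"az":0,"claw":1},
    {"dx":-1,"dy":11.4,"dz":-13.4,"ax":0.134,"ay":-0.506,"az":0,"claw":1},
    {"dx":-1,"dy":11.4,"dz":-13.4,"ax":0.134,"ay":-0.506,"az":0,"claw":1},
    {"dx":-1,"dy":11.4,"dz":-13.4,"ax":0.134,"ay":-0.506,"az":0,"claw":1}
  ]
}}

```text
clock: 5.37
eef_pos: [541.8, 72.2, 228.2]
tool_rot: [-1.16, -0.074, -1.348]
force: [0.8, -1.7, -3.0]
width: 10.9
```

```bash
cat > st.py <<'E'
from h import *; from plan import *
from scipy.spatial.transform import Rotation as Ro
def st():
    s=read_state(); R=Ro.from_euler('xyz',s['tool_rot']).as_matrix(); cx=R[:,2]; cz=-R[:,1]
    print('t',round(s['clock'],2),'tcp',s['eef_pos'],'enc',enc(s['eef_pos']),'F',s['force'],'w',round(s['width'],1))
    th=np.degrees(np.arctan2(cx@ez,cx@ex)); o=enc(s['eef_pos']-H*cz)
    print('cover origin enc',o,'theta',round(th,2),'yawerr(cx.ey)',round(float(cx@ey),4),'roll(cz.ey)',round(float(cz@ey),4),'q',s['qpos'])
    print('lip tip top',enc(s['eef_pos']-H*cz-72*cx+5*cz),'near top corner',enc(s['eef_pos']-H*cz-60*cx+13*cz))
    return s
E
python3 -c "
from st import *; shot('wrist','w6'); shot('scene','s6'); st()
im=cv2.imread('pics/s6.png')[100:320,100:340]
cv2.imwrite('pics/s6c.png',cv2.resize(im,None,fx=2.7,fy=2.7,interpolation=cv2.INTER_CUBIC))"
```

```text
t 5.47 tcp [540.8  71.8 227.3] enc [ 82.3 -43.7 160.5] F [ 0.1 -0.1 -4.1] w 10.7
cover origin enc [ 87.2 -45.5 139.8] theta 13.27 yawerr(cx.ey) -0.0029 roll(cz.ey) 0.0819 q [ 0.1  0.4 -0.5  2.2  0.9  0.3 -0.9]
lip tip top [ 16.  -44.9 128.1] near top corner [ 25.8 -44.3 138.7]
```

View pics/s6c.png

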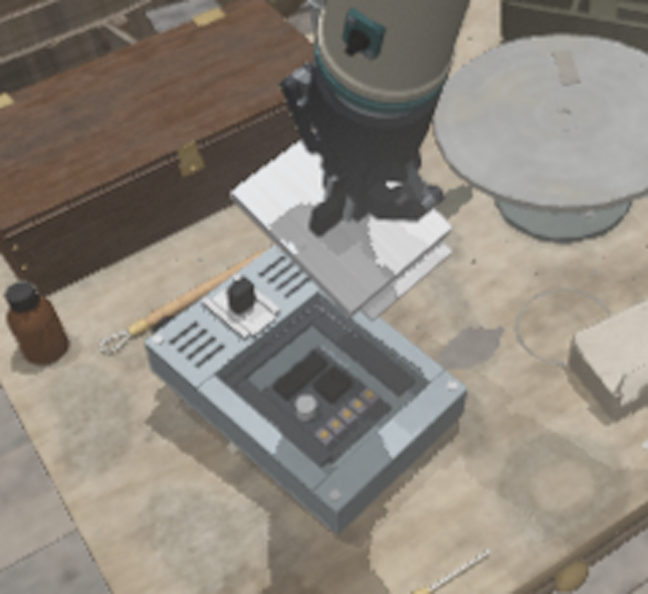

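View pics/w6.png

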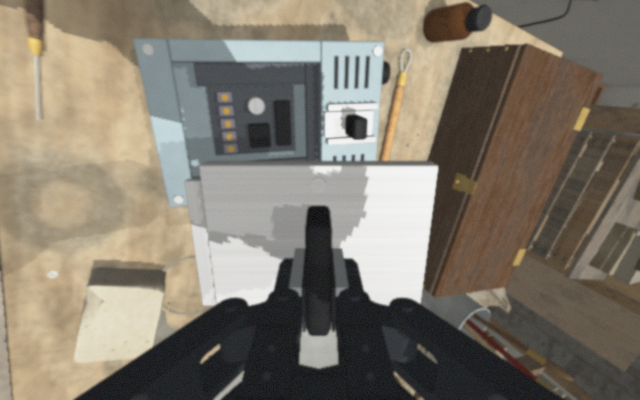

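The arm stopped short of the tilt with joint 6 at 0.3, close to its 0.23 limit. I'll fit a quick kinematic model from the logged poses to see which tilt is reachable.

```bash
cat > kin.py <<'E'
import numpy as np
from scipy.spatial.transform import Rotation as Ro
from scipy.optimize import least_squares
Rz=lambda a:Ro.from_euler('z',a).as_matrix(); Ry=lambda a:Ro.from_euler('y',a).as_matrix()
def fk(q,p,sg):
    c1,d1,d3,a,b,d5,a6,d7,c7=p
    R=Rz(sg[0]*q[0]+c1);X=np.array([0,0,d1]);R=R@Ry(q[1])@Rz(sg[1]*q[2]);X=X+R@[a,0,d3];R=R@Ry(q[3]);X=X+R@[b,0,d5];R=R@Rz(sg[2]*q[4])@Ry(q[5]);X=X+R@[a6,0,d7]
    R=R@Rz(sg[3]*q[6]+c7)   # approach = R z
    return X,R
E
python3 - <<'E'
from kin import *; from cell import read_state
import itertools,json
s=read_state()
D=[([1.2552,.628974,.038465,1.517973,-.026992,.996266,-.0199885],[160.624,-629.475,230.757],[-1.5719,0,-2.89179]),
([.91795846,.5876268,-.36733305,1.53815638,.23040468,1.0590812,.64099566],[463.173,-424.313,261.162],[-1.57105764,2.14e-4,-1.42339783]),
(list(s['qpos']),list(s['eef_pos']),list(s['tool_rot']))]
best=[]
for sg in itertools.product((1,-1),repeat=4):
    def f(p):
        r=[]
        for q,x,e in D:
            X,R=fk(q,p,sg); T=Ro.from_euler('xyz',e).as_matrix()
            r+=list(X-x)+list(200*(R[:,2]-T[:,1]))+list(200*(R[:,0]-T[:,2]))
        return r
    for c1 in (0,1.5,-1.5,3.1):
        o=least_squares(f,[c1,330,330,0,0,330,0,280,0],max_nfev=400)
        best.append((o.cost,sg,o.x))
best.sort(key=lambda t:t[0])
for b in best[:3]: print(b)
json.dump([best[0][1],list(best[0][2])],open('kin.json','w'))
print(s['qpos'].round(3))
E
```

```text
(np.float64(7.537239113809431), (-1, -1, -1, -1), array([-4.27341540e-02,  4.84990751e+02,  6.14964191e+02, -9.09497303e+01,
        5.78408308e+01,  4.49747462e+02, -1.70746136e+01,  5.12427860e+02,
       -3.18311575e+00]))
(np.float64(7.537239113824594), (-1, -1, -1, -1), array([-4.27341550e-02,  4.84991009e+02,  6.14964273e+02, -9.09498771e+01,
        5.78409270e+01,  4.49747571e+02, -1.70746478e+01,  5.12428130e+02,
        3.10006956e+00]))
(np.float64(23931.80812036989), (-1, 1, -1, -1), array([-7.09228697e-03, -1.17207520e+03,  1.10003050e+03, -3.26352356e+02,
       -3.68047023e+02, -1.25798650e+02, -1.72981296e+02,  3.83425811e+01,
       -3.52034052e+00]))
[ 0.136  0.373 -0.481  2.187  0.913  0.33  -0.873]
```

```bash
cat > ik.py <<'E'
from kin import *; from plan import *; import json
sg,p=json.load(open('kin.json'))
lo=np.array([-3.06,-.37,-1.25,.18,-1.1,.23,-2.94])+.03;hi=np.array([3.06,2.12,1.32,2.47,4.24,1.98,2.94])-.03
def ik(X,th,q0,yaw=YAW,flip=1):
    # cover x dir and z dir
    a=th+P; e1=np.array([np.cos(yaw),np.sin(yaw),0]);cx=e1*np.cos(a)+np.array([0,0,np.sin(a)]);cz=-e1*np.sin(a)+np.array([0,0,np.cos(a)])
    f=lambda q:np.r_[fk(q,p,sg)[0]-X,200*(fk(q,p,sg)[1][:,2]+cz),200*(fk(q,p,sg)[1][:,0]-flip*cx),.02*(q-q0)]
    o=least_squares(f,np.clip(q0,lo+.01,hi-.01),bounds=(lo,hi)); return o.x,np.abs(f(o.x)[:9]).max()
E
python3 - <<'E'
from ik import *
r=np.radians
q0=np.array([.136,.373,-.481,2.187,.913,.33,-.873])
for d in (20,16,12,10,8,0):
    h=3+(20-d)/20;o=O(r(d),2.5,h)
    for nm,dd in (('P0',[14,50]),('P1',[14,0]),('H',[0,0])):
        X=tcp(o+dd,r(d)); res=[ik(X,r(d),q) for q in (q0,np.array([-.2,.4,0,2.1,0,.4,0]),np.array([-.2,.4,-1,2.1,1.5,.5,-1]),np.array([-.2,.4,1,2.1,-1,.5,1]),np.array([-.2,.6,0,2.1,3.1,.5,2.9]))]
        b=min(res,key=lambda t:t[1]); print(d,nm,X,[round(t[1],1) for t in res],b[0].round(2))
E
```

```text
20 P0 [530.8 114.4 146.2] [np.float64(0.0), np.float64(31.3), np.float64(0.0), np.float64(31.3), np.float64(0.0)] [-0.3  0.6  0.1  2.3  3.4  0.3  2.9]
20 P1 [539.2 116.7  96.9] [np.float64(0.0), np.float64(42.9), np.float64(0.0), np.float64(42.9), np.float64(0.0)] [-0.3  0.7  0.1  2.4  3.4  0.5  2.9]
20 H [525.9 113.1  94.5] [np.float64(0.0), np.float64(45.0), np.float64(0.0), np.float64(45.0), np.float64(0.0)] [-0.3  0.8  0.1  2.4  3.4  0.5  2.9]
16 P0 [533.5 115.2 142.4] [np.float64(0.0), np.float64(21.4), np.float64(0.0), np.float64(21.4), np.float64(0.0)] [ 0.4  0.8 -0.9  2.3  1.9  0.6 -1.8]
16 P1 [541.9 117.4  93.1] [np.float64(0.0), np.float64(32.3), np.float64(0.0), np.float64(32.3), np.float64(0.0)] [-0.3  0.7  0.1  2.3  3.4  0.3  2.9]
16 H [528.6 113.8  90.7] [np.float64(0.0), np.float64(34.4), np.float64(0.0), np.float64(34.4), np.float64(0.0)] [-0.3  0.7  0.1  2.3  3.4  0.3  2.9]
12 P0 [535.9 115.8 138.4] [np.float64(0.0), np.float64(11.5), np.float64(0.0), np.float64(11.5), np.float64(8.2)] [ 0.3  0.7 -0.8  2.2  1.6  0.4 -1.5]
12 P1 [544.3 118.   89.2] [np.float64(0.0), n
[... 900 characters left out ...]
p.float64(11.2), np.float64(0.0), np.float64(11.2), np.float64(9.4)] [ 0.2  0.8 -0.7  2.1  1.6  0.5 -1.5]
8 H [533.  115.   82.6] [np.float64(0.0), np.float64(13.4), np.float64(0.0), np.float64(13.4), np.float64(7.3)] [ 0.2  0.8 -0.7  2.2  1.7  0.5 -1.6]
0 P0 [541.2 117.2 125.7] [np.float64(0.0), np.float64(0.0), np.float64(0.0), np.float64(0.0), np.float64(40.1)] [-0.2  0.6 -0.   2.   0.   0.4  0. ]
0 P1 [549.6 119.4  76.5] [np.float64(0.0), np.float64(0.0), np.float64(0.0), np.float64(0.0), np.float64(31.4)] [ 0.1  0.8 -0.5  2.   0.9  0.4 -0.8]
0 H [536.3 115.9  74. ] [np.float64(0.0), np.float64(0.0), np.float64(0.0), np.float64(0.0), np.float64(29.1)] [ 0.1  0.7 -0.5  2.   0.9  0.4 -0.8]
```

The model says poses with θ=12° (22° in total) can be reached on the current elbow branch, so it was only slow. At θ=12° the far edge still stands 13 mm clear of the face while hooking. I'll work out the move to the pre-hook pose above.

```bash
cat > mv.py <<'E'
from st import *
def target(th_deg,g,h,shift=(0,0),y=0,H=H,pr=True):
    th=np.radians(th_deg); X=tcp(O(th,g,h)+np.array(shift),th,H,y); return todo(X,th)
def todo(X,th):
    s=read_state(); R=Ro.from_euler('xyz',s['tool_rot']).as_matrix()
    a=th+P; e1=np.array([np.cos(YAW),np.sin(YAW),0]);cx=e1*np.cos(a)+np.array([0,0,np.sin(a)]);cz=-e1*np.sin(a)+np.array([0,0,np.cos(a)])
    T=np.array([np.cross(-cz,cx),-cz,cx]).T
    rv=Ro.from_matrix(T@R.T).as_rotvec(); print('shift cm',np.round((X-s['eef_pos'])/10,2),'rot',rv.round(3))
E
python3 -c "
from mv import *
st(); target(12,2.5,3.4,(14,60))"
```

```text
t 5.47 tcp [540.8  71.8 227.3] enc [ 82.3 -43.7 160.5] F [ 0.1 -0.1 -4.1] w 10.7
cover origin enc [ 87.2 -45.5 139.8] theta 13.27 yawerr(cx.ey) -0.0029 roll(cz.ey) 0.0819 q [ 0.1  0.4 -0.5  2.2  0.9  0.3 -0.9]
lip tip top [ 16.  -44.9 128.1] near top corner [ 25.8 -44.3 138.7]
shift cm [-0.7  4.3 -7.9] rot [0.1 0.  0. ]
```

```bash
sed -i 's/precision=1/precision=3/' plan.py; python3 -c "
from mv import *
target(12,2.5,3.4,(14,60))"
```

```text
shift cm [-0.66  4.35 -7.91] rot [0.066 0.04  0.034]
```

Call:
{"op": "servo_tool", "data": {
  "increments": [
    {"dx":-0.1,"dy":0.8,"dz":0,"ax":0.01,"ay":0,"az":0.01,"claw":1},
    {"dx":-0.2,"dy":1.6,"dz":-1,"ax":0.02,"ay":0.01,"az":0.01,"claw":1},
    {"dx":-0.3,"dy":2.4,"dz":-2,"ax":0.03,"ay":0.02,"az":0.02,"claw":1},
    {"dx":-0.5,"dy":3.2,"dz":-3.5,"ax":0.05,"ay":0.03,"az":0.03,"claw":1},
    {"dx":-0.7,"dy":4.3,"dz":-5,"ax":0.066,"ay":0.04,"az":0.034,"claw":1},
    {"dx":-0.7,"dy":4.3,"dz":-6.5,"ax":0.066,"ay":0.04,"az":0.034,"claw":1},
    {"dx":-0.7,"dy":4.3,"dz":-7.9,"ax":0.066,"ay":0.04,"az":0.034,"claw":1},
    {"dx":-0.7,"dy":4.3,"dz":-7.9,"ax":0.066,"ay":0.04,"az":0.034,"claw":1}
  ]
}}

```text
clock: 6.13
eef_pos: [535.5, 116.4, 148.6]
tool_rot: [-1.184, 0.001, -1.312]
force: [-0.4, -0.2, -3.6]
width: 10.8
```

```bash
python3 -c "
from mv import *
st(); target(12,2.5,3.4,(14,20))"
```

```text
t 6.13 tcp [535.532 116.392 148.611] enc [74.841  0.679 81.859] F [-0.386 -0.186 -3.559] w 10.8
cover origin enc [79.318  0.704 61.035] theta 12.13 yawerr(cx.ey) -0.0006 roll(cz.ey) -0.0012 q [ 0.063  0.536 -0.462  2.238  1.501  0.243 -1.488]
lip tip top [ 7.876  0.741 50.789] near top corner [17.926  0.725 61.132]
shift cm [ 0.54  0.07 -3.97] rot [-0.002  0.002  0.   ]
```

It reached the target (θ 12.1°). I'll descend 40 mm.

Call:
{"op": "servo_tool", "data": {
  "increments": [
    {"dx":0.1,"dy":0,"dz":-0.8,"ax":0,"ay":0,"az":0,"claw":1},
    {"dx":0.2,"dy":0,"dz":-1.6,"ax":0,"ay":0,"az":0,"claw":1},
    {"dx":0.3,"dy":0,"dz":-2.4,"ax":0,"ay":0,"az":0,"claw":1},
    {"dx":0.4,"dy":0,"dz":-3.2,"ax":0,"ay":0,"az":0,"claw":1},
    {"dx":0.5,"dy":0,"dz":-4,"ax":0,"ay":0,"az":0,"claw":1},
    {"dx":0.5,"dy":0,"dz":-4,"ax":0,"ay":0,"az":0,"claw":1},
    {"dx":0.5,"dy":0,"dz":-4,"ax":0,"ay":0,"az":0,"claw":1}
  ]
}}

```text
clock: 6.72
eef_pos: [541.5, 116.6, 111.0]
tool_rot: [-1.182, 0.001, -1.313]
force: [-0.6, -0.3, -2.4]
width: 10.9
```

```bash
python3 -c "
from mv import *
st(); target(12,2.5,3.4,(14,0)); shot('wrist','w7'); shot('scene','s7');
im=cv2.imread('pics/s7.png')[140:320,120:320]
cv2.imwrite('pics/s7c.png',cv2.resize(im,None,fx=3.3,fy=3.3,interpolation=cv2.INTER_CUBIC))"
```

```text
t 6.72 tcp [541.475 116.567 110.981] enc [74.008 -0.674 43.795] F [-0.556 -0.318 -2.4  ] w 10.9
cover origin enc [78.546 -0.666 22.984] theta 12.3 yawerr(cx.ey) -0.0017 roll(cz.ey) -0.0004 q [ 0.105  0.638 -0.531  2.252  1.837  0.324 -1.803]
lip tip top [ 7.133 -0.549 12.532] near top corner [17.154 -0.572 22.904]
shift cm [ 0.28  0.14 -2.18] rot [-0.002  0.005  0.001]
```

View pics/s7c.png

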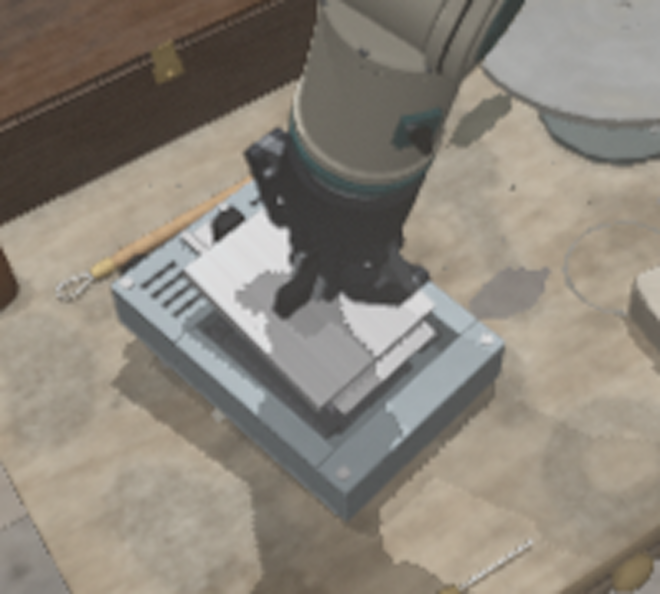

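View pics/w7.png

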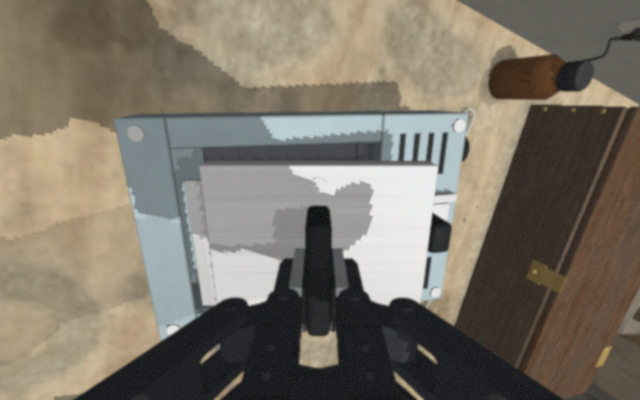

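The lip hangs just uphill of the ledge over the opening. I'll check that predicted model points match the pixels.

```bash
python3 -c "
from mv import *
from plan import *
for n,crop in (('w7',(110,100,490,345)),('s7',(120,150,300,320))):
    im=load(n); img=cv2.imread('pics/'+n+'.png')
    s=4 if n=='s7' else 2
    img=cv2.resize(img,None,fx=s,fy=s,interpolation=cv2.INTER_CUBIC)
    st0=read_state(); R=Ro.from_euler('xyz',st0['tool_rot']).as_matrix(); cx=R[:,2];cz=-R[:,1];cy=np.cross(cz,cx);o=st0['eef_pos']-H*cz
    def d(X,c):
        u=(proj(im,X)+.5)*s; cv2.drawMarker(img,tuple(int(round(a)) for a in u),c,cv2.MARKER_CROSS,10,1)
    for e in ((0,72,0),(0,-72,0),(0,55,0),(0,-55,0),(125,55,0),(125,-55,0),(-25,72,0),(-25,-72,0),(185,72,0),(185,-72,0),(155,0,34)): d(w(*e),(0,0,255))
    for e in ((-60,50,13),(60,50,13),(60,-50,13),(-60,-50,13),(-72,40,5),(-72,-40,5)): d(o+e[0]*cx+e[1]*cy+e[2]*cz,(0,160,0))
    x0,y0,x1,y1=crop; cv2.imwrite('pics/'+n+'o.png',img[y0*s:y1*s,x0*s:x1*s])
"
```

```text
(no output)
```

View pics/w7o.png

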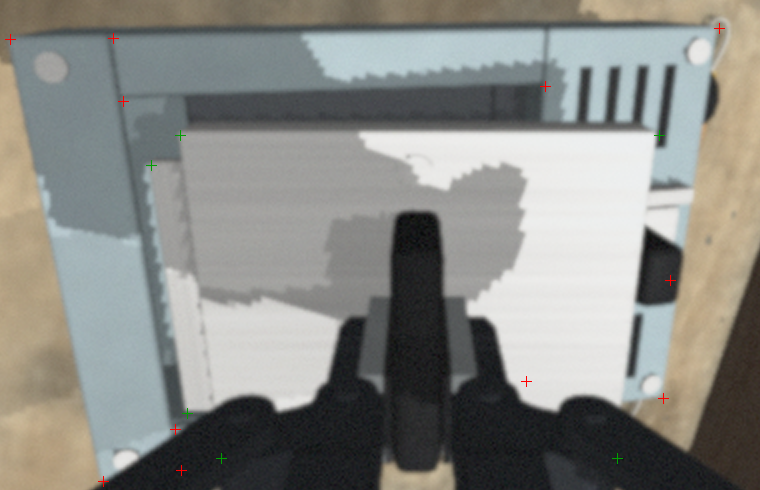

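View pics/s7o.png

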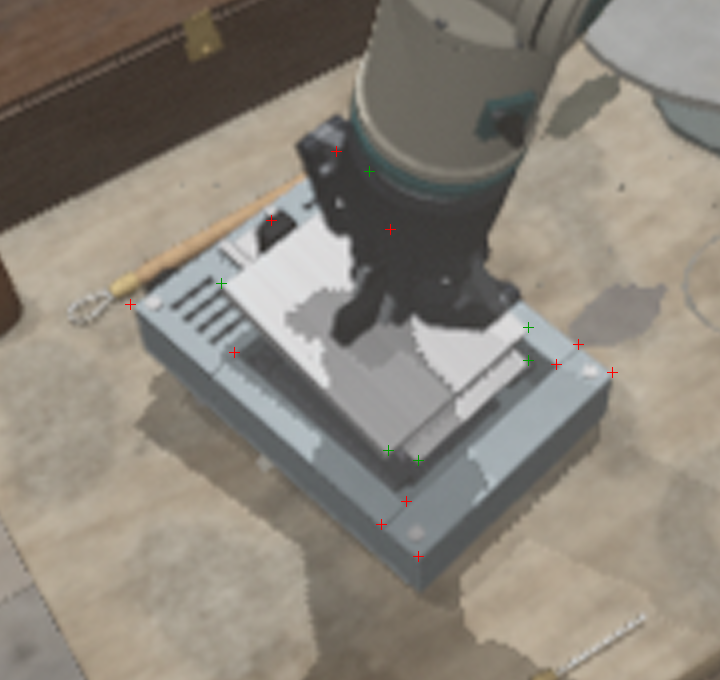

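Predictions match to 1–2 mm, and the offsets are the same for cover and enclosure. I'll lower to the lip's insertion height.

Call:
{"op": "servo_tool", "data": {
  "increments": [
    {"dx":0.1,"dy":0.05,"dz":-0.5,"ax":0,"ay":0,"az":0,"claw":1},
    {"dx":0.2,"dy":0.1,"dz":-1,"ax":0,"ay":0,"az":0,"claw":1},
    {"dx":0.3,"dy":0.1,"dz":-1.5,"ax":0,"ay":0.005,"az":0,"claw":1},
    {"dx":0.3,"dy":0.1,"dz":-2,"ax":0,"ay":0.005,"az":0,"claw":1},
    {"dx":0.3,"dy":0.1,"dz":-2.3,"ax":0,"ay":0.005,"az":0,"claw":1},
    {"dx":0.3,"dy":0.1,"dz":-2.3,"ax":0,"ay":0.005,"az":0,"claw":1},
    {"dx":0.3,"dy":0.1,"dz":-2.3,"ax":0,"ay":0.005,"az":0,"claw":1}
  ]
}}

```text
clock: 7.4
eef_pos: [544.2, 118.2, 87.7]
tool_rot: [-1.185, 0.002, -1.312]
force: [-1.6, -0.8, 3.7]
width: 10.6
```

```bash
python3 -c "
from mv import *
st(); target(12,2.5,3.4,(14,0)); target(12,2.5,3.4,(0,0))"
```

```text
t 7.4 tcp [544.226 118.161  87.659] enc [72.98   0.162 20.294] F [-1.623 -0.814  3.684] w 10.6
cover origin enc [77.439  0.206 -0.534] theta 12.08 yawerr(cx.ey) -0.0007 roll(cz.ey) -0.0021 q [ 0.128  0.704 -0.574  2.252  1.934  0.383 -1.884]
lip tip top [  5.987   0.25  -10.715] near top corner [16.047  0.224 -0.381]
shift cm [ 0.01 -0.02  0.15] rot [-0.002  0.001 -0.   ]
shift cm [-1.33 -0.37 -0.09] rot [-0.002  0.001 -0.   ]
```

There is a light contact (about 6 N): the lip touches the rail ends 1.5 mm too low. I'll raise it slightly, then slide the lip under the ledge.

Call:
{"op": "servo_tool", "data": {
  "increments": [
    {"dx":0,"dy":0,"dz":0.2,"ax":0,"ay":0,"az":0,"claw":1},
    {"dx":-0.1,"dy":-0.05,"dz":0.2,"ax":0,"ay":0,"az":0,"claw":1},
    {"dx":-0.3,"dy":-0.1,"dz":0.15,"ax":0,"ay":0,"az":0,"claw":1},
    {"dx":-0.55,"dy":-0.15,"dz":0.1,"ax":0,"ay":0,"az":0,"claw":1},
    {"dx":-0.8,"dy":-0.2,"dz":0.05,"ax":0,"ay":0,"az":0,"claw":1},
    {"dx":-1.05,"dy":-0.3,"dz":0,"ax":0,"ay":0,"az":0,"claw":1},
    {"dx":-1.05,"dy":-0.3,"dz":0,"ax":0,"ay":0,"az":0,"claw":1}
  ]
}}

```text
clock: 7.98
eef_pos: [532.5, 114.9, 87.1]
tool_rot: [-1.187, 0.003, -1.312]
force: [-0.5, 0.2, -3.7]
width: 10.6
```

```bash
python3 -c "
from mv import *
st(); target(12,2.5,3.4,(0,0)); shot('wrist','w8'); shot('scene','s8')
im=cv2.imread('pics/s8.png')[150:310,120:310]
cv2.imwrite('pics/s8c.png',cv2.resize(im,None,fx=3.5,fy=3.5,interpolation=cv2.INTER_CUBIC))"
```

```text
t 7.98 tcp [532.453 114.855  87.112] enc [60.843 -0.019 21.879] F [-0.513  0.209 -3.668] w 10.6
cover origin enc [65.259  0.036  1.042] theta 11.97 yawerr(cx.ey) -0.0008 roll(cz.ey) -0.0026 q [ 0.146  0.705 -0.6    2.281  1.967  0.404 -1.921]
lip tip top [-6.213  0.079 -8.994] near top corner [3.868 0.049 1.32 ]
shift cm [-0.15 -0.04 -0.04] rot [-0.002 -0.001 -0.   ]
```

View pics/s8c.png

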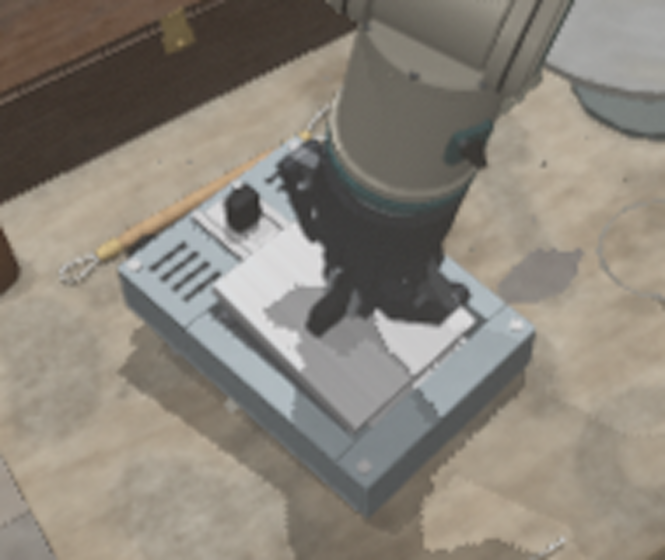

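View pics/w8.png

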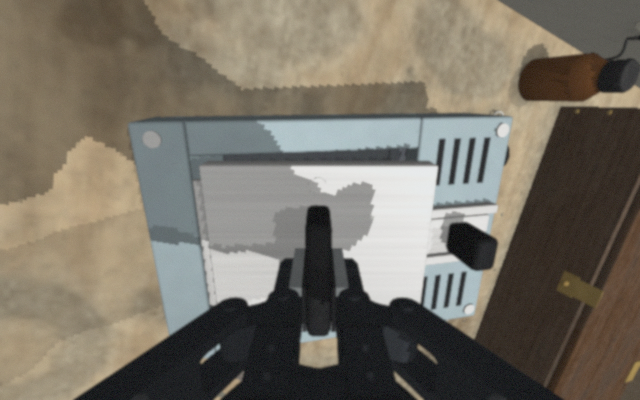

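The lip is under the ledge with no contact force. Next I'll compute the swing-down waypoints.

```bash
python3 -c "
from mv import *
for d in (12,10,8,6,4,2,1,0): print(d); target(d,2.,3.4+.6*(12-d)/12)"
```

```text
12
shift cm [-0.28 -0.07 -0.09] rot [-0.003 -0.    -0.   ]
10
shift cm [-0.17 -0.04 -0.29] rot [-0.012  0.034 -0.   ]
8
shift cm [-0.07 -0.02 -0.5 ] rot [-0.02   0.067 -0.   ]
6
shift cm [ 0.02  0.01 -0.71] rot [-0.029  0.101  0.   ]
4
shift cm [ 0.11  0.03 -0.92] rot [-0.038  0.135  0.   ]
2
shift cm [ 0.18  0.05 -1.13] rot [-0.047  0.169  0.   ]
1
shift cm [ 0.22  0.06 -1.24] rot [-0.052  0.185  0.   ]
0
shift cm [ 0.25  0.07 -1.35] rot [-0.056  0.202  0.   ]
```

Call:
{"op": "servo_tool", "data": {
  "increments": [
    {"dx":-0.15,"dy":-0.04,"dz":-0.05,"ax":0,"ay":0,"az":0,"claw":1},
    {"dx":-0.25,"dy":-0.06,"dz":-0.1,"ax":0,"ay":0,"az":0,"claw":1},
    {"dx":-0.17,"dy":-0.04,"dz":-0.29,"ax":-0.012,"ay":0.034,"az":0,"claw":1},
    {"dx":-0.07,"dy":-0.02,"dz":-0.5,"ax":-0.02,"ay":0.067,"az":0,"claw":1},
    {"dx":0.02,"dy":0.01,"dz":-0.71,"ax":-0.029,"ay":0.1,"az":0,"claw":1},
    {"dx":0.11,"dy":0.03,"dz":-0.92,"ax":-0.038,"ay":0.135,"az":0,"claw":1},
    {"dx":0.11,"dy":0.03,"dz":-0.92,"ax":-0.038,"ay":0.135,"az":0,"claw":1},
    {"dx":0.11,"dy":0.03,"dz":-0.92,"ax":-0.038,"ay":0.135,"az":0,"claw":1}
  ]
}}

```text
clock: 8.75
eef_pos: [535.4, 115.9, 78.5]
tool_rot: [-1.326, 0.0, -1.312]
force: [0.1, 0.3, -3.3]
width: 10.9
```

```bash
python3 -c "
from mv import *
st(); target(2,2,3.9);target(0,2,4); shot('wrist','w9')"
```

```text
t 8.75 tcp [535.415 115.933  78.514] enc [62.442  0.264 12.866] F [ 0.138  0.253 -3.317] w 10.9
cover origin enc [63.947  0.271 -8.381] theta 4.05 yawerr(cx.ey) -0.0006 roll(cz.ey) -0.0003 q [ 0.046  0.691 -0.458  2.154  1.269  0.305 -1.24 ]
lip tip top [-8.227  0.313 -8.478] near top corner [3.178 0.303 0.349]
shift cm [-0.03 -0.03 -0.24] rot [-0.01   0.034  0.001]
shift cm [ 0.04 -0.02 -0.46] rot [-0.019  0.068  0.001]
```

View pics/w9.png

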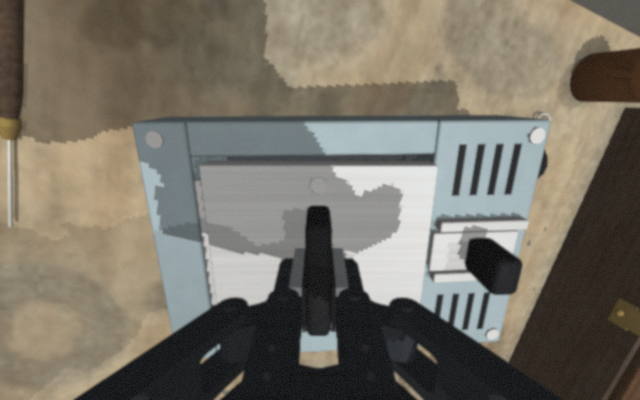

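The swing is free of contact at θ=4°, but the far edge is close to the end of the opening. I'll bias 1.5 mm toward the ledge and finish the swing.

Call:
{"op": "servo_tool", "data": {
  "increments": [
    {"dx":-0.15,"dy":-0.04,"dz":-0.03,"ax":0,"ay":0,"az":0,"claw":1},
    {"dx":-0.17,"dy":-0.06,"dz":-0.15,"ax":-0.005,"ay":0.017,"az":0,"claw":1},
    {"dx":-0.15,"dy":-0.06,"dz":-0.26,"ax":-0.01,"ay":0.034,"az":0,"claw":1},
    {"dx":-0.12,"dy":-0.05,"dz":-0.37,"ax":-0.015,"ay":0.051,"az":0,"claw":1},
    {"dx":-0.1,"dy":-0.05,"dz":-0.48,"ax":-0.019,"ay":0.068,"az":0,"claw":1},
    {"dx":-0.1,"dy":-0.05,"dz":-0.48,"ax":-0.019,"ay":0.068,"az":0,"claw":1}
  ]
}}

```text
clock: 9.3
eef_pos: [533.8, 114.9, 73.6]
tool_rot: [-1.397, -0.0, -1.312]
force: [0.0, -0.4, -2.6]
width: 10.5
```

```bash
python3 -c "
from mv import *
st(); target(0,0.5,4); shot('wrist','w10'); shot('scene','s10')
im=cv2.imread('pics/s10.png')[150:310,120:310]
cv2.imwrite('pics/s10c.png',cv2.resize(im,None,fx=3.5,fy=3.5,interpolation=cv2.INTER_CUBIC))"
```

```text
t 9.3 tcp [533.754 114.92   73.6  ] enc [59.752 -0.289  8.351] F [ 0.02  -0.417 -2.562] w 10.5
cover origin enc [ 59.746  -0.3   -12.949] theta -0.02 yawerr(cx.ey) -0.0005 roll(cz.ey) 0.0005 q [ 0.119  0.733 -0.576  2.093  1.082  0.434 -1.043]
lip tip top [-12.253  -0.259  -7.927] near top corner [-0.25  -0.262  0.069]
shift cm [0.06 0.05 0.01] rot [ 0.    -0.     0.001]
```

View pics/w10.png

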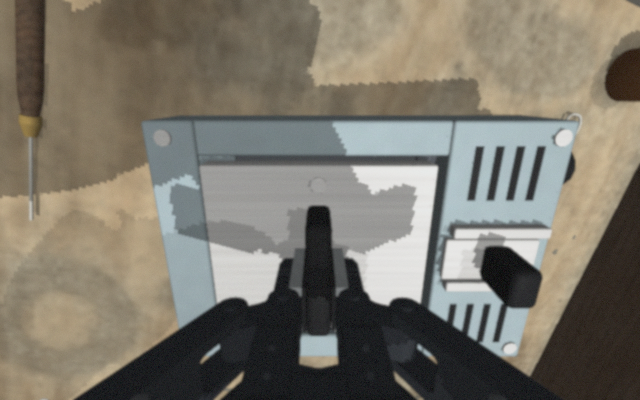

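View pics/s10c.png

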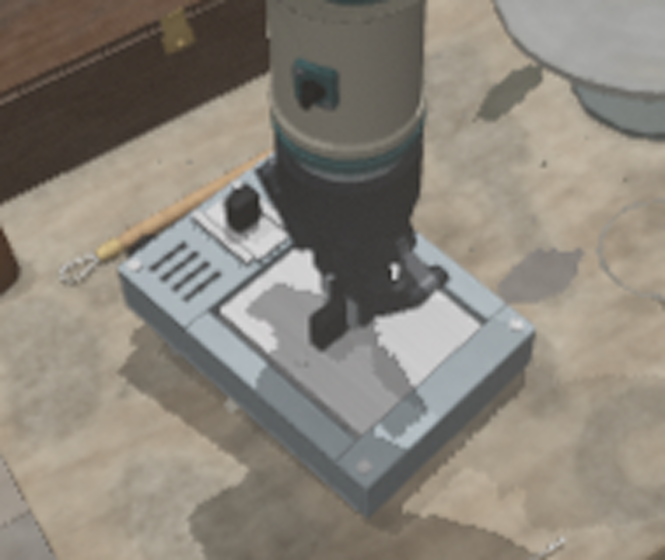

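It is in position and nearly flush, with no contact yet. I'll press down gently until the force shows it is seated.

Call:
{"op": "servo_tool", "data": {
  "increments": [
    {"dx":0.02,"dy":0,"dz":-0.08,"ax":0,"ay":0,"az":0,"claw":1},
    {"dx":0.04,"dy":0.01,"dz":-0.16,"ax":0,"ay":0,"az":0,"claw":1},
    {"dx":0.05,"dy":0.02,"dz":-0.22,"ax":0,"ay":0,"az":0,"claw":1},
    {"dx":0.05,"dy":0.02,"dz":-0.22,"ax":0,"ay":0,"az":0,"claw":1}
  ]
}}

```text
clock: 9.73
eef_pos: [533.6, 114.8, 73.5]
tool_rot: [-1.395, -0.003, -1.311]
force: [-8.8, -2.7, 22.6]
width: 10.7
```

```bash
python3 -c "
from mv import *
s=st(); print(s['torque'])"
```

```text
t 9.73 tcp [533.636 114.798  73.498] enc [59.591 -0.377  8.276] F [-8.813 -2.662 22.573] w 10.7
cover origin enc [ 59.624  -0.447 -13.024] theta 0.09 yawerr(cx.ey) 0.001 roll(cz.ey) 0.0033 q [ 0.113  0.732 -0.57   2.095  1.088  0.43  -1.05 ]
lip tip top [-12.384  -0.506  -8.134] near top corner [-0.396 -0.467 -0.116]
[-0.389  1.154 -0.07 ]
```

It is seated at z -13.0 with 25 N contact. I'll ease off, open, then back straight out along the face normal.

Call:
{"op": "servo_tool", "data": {
  "increments": [
    {"dx":-0.03,"dy":0,"dz":0.15,"ax":0,"ay":0,"az":0,"claw":1},
    {"dx":-0.03,"dy":0,"dz":0.15,"ax":0,"ay":0,"az":0,"claw":-0.2},
    {"dx":-0.03,"dy":0,"dz":0.2,"ax":0,"ay":0,"az":0,"claw":-0.2},
    {"dx":-0.03,"dy":0,"dz":0.25,"ax":0,"ay":0,"az":0,"claw":-0.2},
    {"dx":-0.05,"dy":0,"dz":0.3,"ax":0,"ay":0,"az":0,"claw":-0.2},
    {"dx":-0.05,"dy":0,"dz":0.3,"ax":0,"ay":0,"az":0,"claw":-0.2}
  ]
}}

```text
clock: 10.23
eef_pos: [533.6, 115.2, 74.3]
tool_rot: [-1.397, -0.001, -1.312]
force: [-0.9, -0.4, 0.4]
width: 51.4
```

```bash
python3 -c "
from mv import *
s=st(); shot('wrist','w11')"
```

```text
t 10.23 tcp [533.579 115.212  74.265] enc [59.774  0.038  9.023] F [-0.881 -0.369  0.411] w 51.4
cover origin enc [ 59.761   0.027 -12.277] theta -0.03 yawerr(cx.ey) 0.0001 roll(cz.ey) 0.0005 q [ 0.119  0.732 -0.577  2.093  1.078  0.435 -1.04 ]
lip tip top [-12.236   0.025  -7.234] near top corner [-0.231  0.03   0.759]
```

View pics/w11.png

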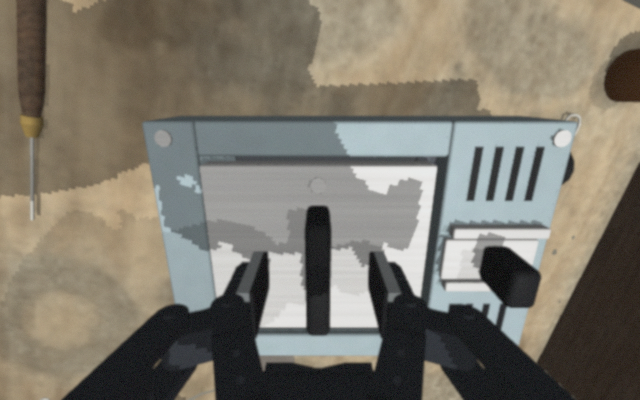

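Released, and the cover stays flush. I'll retreat along the normal, then move toward the knob and look at it.

Call:
{"op": "servo_tool", "data": {
  "increments": [
    {"dx":-0.3,"dy":-0.1,"dz":2,"ax":0,"ay":0,"az":0,"claw":-0.2},
    {"dx":-0.8,"dy":-0.2,"dz":4.5,"ax":0,"ay":0,"az":0,"claw":-0.2},
    {"dx":-0.8,"dy":-0.2,"dz":7,"ax":0,"ay":0,"az":0,"claw":-0.2},
    {"dx":0,"dy":0,"dz":9,"ax":0,"ay":0,"az":0,"claw":-0.2},
    {"dx":1.5,"dy":0.4,"dz":10.8,"ax":0,"ay":0,"az":0,"claw":-0.2},
    {"dx":3,"dy":0.8,"dz":10.8,"ax":0,"ay":0,"az":0,"claw":-0.2},
    {"dx":3,"dy":0.8,"dz":10.8,"ax":0,"ay":0,"az":0,"claw":-0.2}
  ]
}}

```text
clock: 10.87
eef_pos: [567.1, 124.0, 184.0]
tool_rot: [-1.391, 0.001, -1.314]
force: [0.7, 0.3, -0.1]
width: 51.4
```

```bash
python3 -c "
from mv import *
s=st(); im=shot('wrist','w12'); shot('top','t12'); shot('scene','s12');print(proj(im,w(155,0,34)),proj(load('t12'),w(155,0,34)),proj(load('s12'),w(155,0,34)))
a=cv2.imread('pics/t12.png')[110:240,170:285];b=cv2.imread('pics/s12.png')[170:310,140:280]
cv2.imwrite('pics/t12c.png',cv2.resize(a,None,fx=4,fy=4,interpolation=cv2.INTER_CUBIC))
cv2.imwrite('pics/s12c.png',cv2.resize(b,None,fx=4,fy=4,interpolation=cv2.INTER_CUBIC))"
```

```text
t 10.87 tcp [567.142 124.047 183.981] enc [113.006  -0.018 111.045] F [ 0.716  0.269 -0.093] w 51.4
cover origin enc [113.111  -0.011  89.745] theta 0.28 yawerr(cx.ey) -0.0019 roll(cz.ey) -0.0003 q [ 0.271  0.634 -0.821  1.925  0.772  0.712 -0.732]
lip tip top [41.088  0.122 94.389] near top corner [ 53.048   0.097 102.448]
[372.953 211.251] [212.975 146.263] [187.368 204.379]
```

View pics/w12.png

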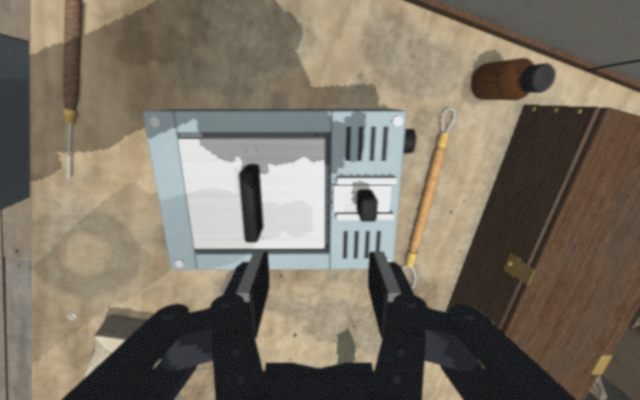

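View pics/s12c.png

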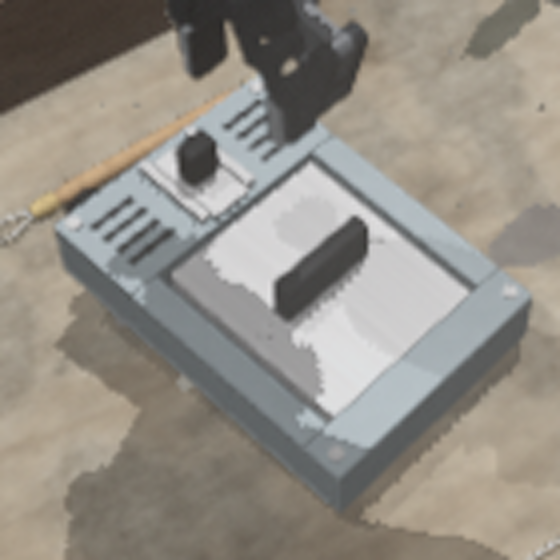

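The cover lies flush and hooked. The knob is about where predicted ((370,208) seen, (373,211) predicted). I'll descend around it with the fingers half open.

Call:
{"op": "servo_tool", "data": {
  "increments": [
    {"dx":1.6,"dy":0.4,"dz":-1,"ax":0,"ay":0,"az":0,"claw":-0.2},
    {"dx":3.2,"dy":0.9,"dz":-2.5,"ax":0,"ay":0,"az":0,"claw":-0.2},
    {"dx":4.7,"dy":1.3,"dz":-4.3,"ax":0,"ay":0.005,"az":0,"claw":-0.2},
    {"dx":4.7,"dy":1.3,"dz":-4.3,"ax":0,"ay":0.005,"az":0,"claw":-0.2},
    {"dx":4.7,"dy":1.3,"dz":-4.3,"ax":0,"ay":0.005,"az":0,"claw":-0.2}
  ]
}}

```text
clock: 11.43
eef_pos: [608.7, 135.9, 137.7]
tool_rot: [-1.406, 0.001, -1.311]
force: [-0.7, 0.8, -0.4]
width: 51.5
```

```bash
python3 -c "
from mv import *
s=st(); im=shot('wrist','w13'); todo(w(154,0.5,12),0); print(proj(im,w(155,0,34)))"
```

```text
t 11.43 tcp [608.75  135.938 137.654] enc [147.569   0.82   57.908] F [-0.693  0.832 -0.35 ] w 51.5
cover origin enc [147.367   0.838  36.609] theta -0.54 yawerr(cx.ey) 0.0004 roll(cz.ey) -0.0008 q [ 0.204  0.749 -0.759  1.835  0.831  0.711 -0.747]
lip tip top [75.418  0.806 42.293] near top corner [87.493  0.804 50.178]
shift cm [ 1.38  0.31 -4.51] rot [ 0.001 -0.008 -0.001]
[331.381 244.185]
```

View pics/w13.png

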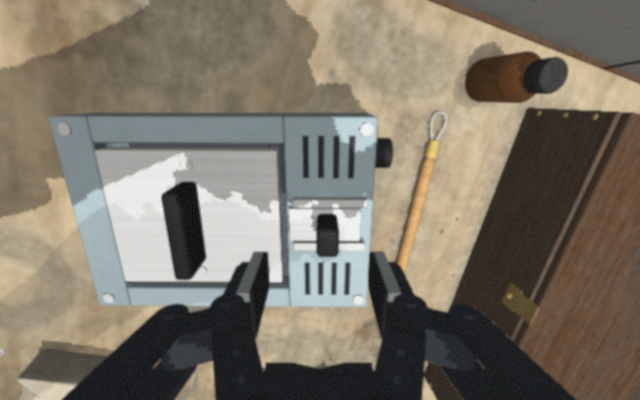

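Call:
{"op": "servo_tool", "data": {
  "increments": [
    {"dx":0.6,"dy":0.1,"dz":-0.3,"ax":0,"ay":-0.008,"az":0,"claw":-0.2},
    {"dx":0.8,"dy":0.2,"dz":-1.5,"ax":0,"ay":-0.008,"az":0,"claw":-0.2},
    {"dx":1.1,"dy":0.2,"dz":-3,"ax":0,"ay":-0.008,"az":0,"claw":-0.2},
    {"dx":1.4,"dy":0.3,"dz":-4.5,"ax":0,"ay":-0.008,"az":0,"claw":-0.2},
    {"dx":1.4,"dy":0.3,"dz":-4.5,"ax":0,"ay":-0.008,"az":0,"claw":-0.2},
    {"dx":1.4,"dy":0.3,"dz":-4.5,"ax":0,"ay":-0.008,"az":0,"claw":-0.2}
  ]
}}

```text
clock: 11.98
eef_pos: [623.6, 138.9, 92.6]
tool_rot: [-1.397, -0.001, -1.312]
force: [0.2, 1.0, 0.2]
width: 51.2
```

```bash
python3 -c "
from mv import *
s=st(); im=shot('wrist','w14'); todo(w(154,0.5,12),0)"
```

```text
t 11.98 tcp [623.563 138.909  92.596] enc [154.596  -0.102  10.917] F [0.203 0.995 0.23 ] w 51.2
cover origin enc [154.581  -0.131 -10.383] theta -0.04 yawerr(cx.ey) 0.0005 roll(cz.ey) 0.0014 q [ 0.158  0.816 -0.69   1.83   0.912  0.641 -0.808]
lip tip top [82.585 -0.159 -5.334] near top corner [94.59  -0.142  2.658]
shift cm [-0.14 -0.01 -0.  ] rot [ 0.001  0.001 -0.   ]
```

View pics/w14.png

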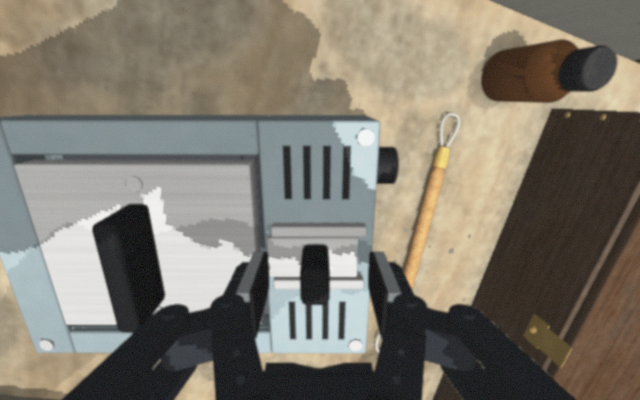

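The knob (column 315) is centred between the fingers (318). I'll close on it.

Call:
{"op": "servo_tool", "data": {
  "increments": [
    {"dx":-0.05,"dy":0,"dz":0.1,"ax":0,"ay":0,"az":0,"claw":1},
    {"dx":-0.05,"dy":0,"dz":0.1,"ax":0,"ay":0,"az":0,"claw":1},
    {"dx":-0.05,"dy":0,"dz":0.1,"ax":0,"ay":0,"az":0,"claw":1},
    {"dx":-0.05,"dy":0,"dz":0.1,"ax":0,"ay":0,"az":0,"claw":1},
    {"dx":-0.05,"dy":0,"dz":0.1,"ax":0,"ay":0,"az":0,"claw":1},
    {"dx":-0.05,"dy":0,"dz":0.1,"ax":0,"ay":0,"az":0,"claw":1}
  ]
}}

```text
clock: 12.53
eef_pos: [623.0, 139.0, 96.0]
tool_rot: [-1.395, -0.002, -1.312]
force: [-4.7, 0.3, 5.7]
width: 12.8
```

```bash
python3 -c "
from mv import *
s=st(); todo(w(133,0,11.5),0); print(-22*ex/10)"
```

```text
t 12.53 tcp [622.956 138.962  95.966] enc [154.617   0.105  14.335] F [-4.674  0.252  5.686] w 12.8
cover origin enc [154.636   0.061  -6.965] theta 0.05 yawerr(cx.ey) 0.0002 roll(cz.ey) 0.0021 q [ 0.16   0.81  -0.694  1.831  0.909  0.644 -0.808]
lip tip top [82.632  0.06  -2.032] near top corner [94.624  0.079  5.979]
shift cm [-2.01 -0.54 -0.65] rot [0.002 0.001 0.   ]
[-2.094 -0.555 -0.382]
```

Gripped (12.8 mm). I'll slide the bolt 22 mm down the slope, with about 2 mm overtravel in the command.

Call:
{"op": "servo_tool", "data": {
  "increments": [
    {"dx":-0.4,"dy":-0.1,"dz":-0.07,"ax":0,"ay":0,"az":0,"claw":1},
    {"dx":-0.8,"dy":-0.21,"dz":-0.15,"ax":0,"ay":0,"az":0,"claw":1},
    {"dx":-1.2,"dy":-0.32,"dz":-0.22,"ax":0,"ay":0,"az":0,"claw":1},
    {"dx":-1.6,"dy":-0.42,"dz":-0.29,"ax":0,"ay":0,"az":0,"claw":1},
    {"dx":-2,"dy":-0.53,"dz":-0.36,"ax":0,"ay":0,"az":0,"claw":1},
    {"dx":-2.2,"dy":-0.58,"dz":-0.4,"ax":0,"ay":0,"az":0,"claw":1},
    {"dx":-2.3,"dy":-0.61,"dz":-0.42,"ax":0,"ay":0,"az":0,"claw":1},
    {"dx":-2.3,"dy":-0.61,"dz":-0.42,"ax":0,"ay":0,"az":0,"claw":1}
  ]
}}

```text
clock: 13.2
eef_pos: [601.9, 133.5, 92.2]
tool_rot: [-1.391, -0.001, -1.312]
force: [1.4, 0.8, 5.6]
width: 12.6
```

```bash
python3 -c "
from mv import *
s=st(); im=shot('wrist','w15'); shot('scene','s15')
b=cv2.imread('pics/s15.png')[170:310,140:280]
cv2.imwrite('pics/s15c.png',cv2.resize(b,None,fx=4,fy=4,interpolation=cv2.INTER_CUBIC))"
```

```text
t 13.2 tcp [601.946 133.451  92.151] enc [132.563   0.159  14.349] F [1.388 0.784 5.574] w 12.6
cover origin enc [132.67    0.133  -6.95 ] theta 0.29 yawerr(cx.ey) 0.0004 roll(cz.ey) 0.0012 q [ 0.157  0.787 -0.673  1.898  0.94   0.592 -0.855]
lip tip top [60.646  0.113 -2.312] near top corner [72.606  0.127  5.748]
```

View pics/w15.png

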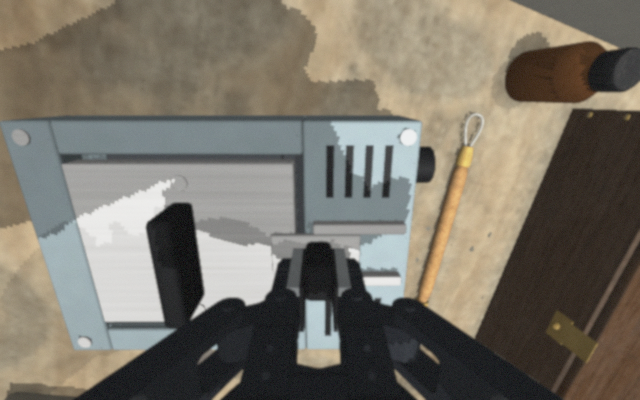

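The bolt moved 22.05 mm and the tongue overlaps the cover's edge at (285,240). I'll push a little further to confirm the stop.

Call:
{"op": "servo_tool", "data": {
  "increments": [
    {"dx":-0.1,"dy":-0.03,"dz":-0.02,"ax":0,"ay":0,"az":0,"claw":1},
    {"dx":-0.25,"dy":-0.06,"dz":-0.04,"ax":0,"ay":0,"az":0,"claw":1},
    {"dx":-0.25,"dy":-0.06,"dz":-0.04,"ax":0,"ay":0,"az":0,"claw":1}
  ]
}}

```text
clock: 13.55
eef_pos: [601.9, 133.4, 92.2]
tool_rot: [-1.387, -0.0, -1.312]
force: [7.7, 1.5, 2.4]
width: 12.8
```

```bash
python3 -c "
from mv import *
s=st(); print(s['force']@ex)"
```

```text
t 13.55 tcp [601.89  133.443  92.248] enc [132.526   0.165  14.455] F [7.729 1.503 2.425] w 12.8
cover origin enc [132.721   0.158  -6.844] theta 0.53 yawerr(cx.ey) 0.0 roll(cz.ey) 0.0004 q [ 0.157  0.785 -0.67   1.902  0.945  0.585 -0.861]
lip tip top [60.678  0.157 -2.504] near top corner [72.604  0.16   5.605]
8.157921182652071
```

The bolt doesn't move and force rises to 8 N, so it is at its stop. I'll open and withdraw along the normal.

Call:
{"op": "servo_tool", "data": {
  "increments": [
    {"dx":0,"dy":0,"dz":0,"ax":0,"ay":0,"az":0,"claw":-0.2},
    {"dx":0,"dy":0,"dz":0,"ax":0,"ay":0,"az":0,"claw":-0.2},
    {"dx":0,"dy":0,"dz":0,"ax":0,"ay":0,"az":0,"claw":-0.2},
    {"dx":0,"dy":0,"dz":0,"ax":0,"ay":0,"az":0,"claw":-0.2},
    {"dx":0,"dy":0,"dz":0,"ax":0,"ay":0,"az":0,"claw":-0.2}
  ]
}}

```text
clock: 13.97
eef_pos: [597.9, 132.3, 90.3]
tool_rot: [-1.395, -0.001, -1.312]
force: [0.4, 0.5, 0.5]
width: 51.0
```

```bash
python3 -c "
from mv import *
s=st(); shot('wrist','w16')"
```

```text
t 13.97 tcp [597.861 132.297  90.325] enc [128.067   0.089  13.288] F [0.37  0.461 0.469] w 51.0
cover origin enc [128.088   0.058  -8.012] theta 0.06 yawerr(cx.ey) 0.0004 roll(cz.ey) 0.0014 q [ 0.157  0.787 -0.67   1.907  0.943  0.588 -0.86 ]
lip tip top [56.083  0.039 -3.083] near top corner [68.075  0.055  4.929]
```

View pics/w16.png

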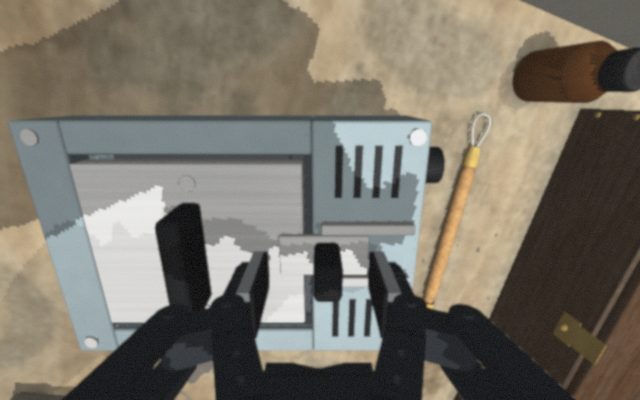

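The fingers are clear of the knob on both sides. I'll withdraw.

Call:
{"op": "servo_tool", "data": {
  "increments": [
    {"dx":0.1,"dy":0,"dz":1,"ax":0,"ay":0,"az":0,"claw":-0.2},
    {"dx":0,"dy":0,"dz":3,"ax":0,"ay":0,"az":0,"claw":-0.2},
    {"dx":-0.4,"dy":0,"dz":6,"ax":0,"ay":0,"az":0,"claw":-0.2},
    {"dx":-1,"dy":-1,"dz":9,"ax":0,"ay":0,"az":0,"claw":-0.2},
    {"dx":-1.5,"dy":-3,"dz":12,"ax":0,"ay":0,"az":0,"claw":-0.2},
    {"dx":-2,"dy":-6,"dz":15,"ax":0,"ay":0,"az":0,"claw":-0.2},
    {"dx":-2,"dy":-9,"dz":17,"ax":0,"ay":0,"az":0,"claw":-0.2},
    {"dx":-2,"dy":-12,"dz":18,"ax":0,"ay":0,"az":0,"claw":-0.2}
  ]
}}

```text
clock: 14.68
eef_pos: [579.4, 12.3, 274.8]
tool_rot: [-1.389, -0.003, -1.31]
force: [0.6, -0.1, 0.4]
width: 51.3
```

Call:
{"op": "servo_tool", "data": {
  "increments": [
    {"dx":0,"dy":-2,"dz":1,"ax":0,"ay":0,"az":0,"claw":-0.2},
    {"dx":0,"dy":-3,"dz":1,"ax":0,"ay":0,"az":0,"claw":-0.2},
    {"dx":0,"dy":-3,"dz":1,"ax":0,"ay":0,"az":0,"claw":-0.2},
    {"dx":0,"dy":-3,"dz":1,"ax":0,"ay":0,"az":0,"claw":-0.2}
  ]
}}

```text
clock: 15.02
eef_pos: [578.1, -16.8, 280.5]
tool_rot: [-1.394, -0.0, -1.312]
force: [0.2, 1.3, 0.7]
width: 51.0
```

```bash
python3 -c "
from mv import *
s=st(); W=shot('wrist','w17'); T=shot('top','t17'); S=shot('scene','s17')
for n,im in (('w',W),('t',T),('s',S)): print(n,proj(im,w(133,0,34)))
b=cv2.imread('pics/s17.png')[170:310,140:280]
cv2.imwrite('pics/s17c.png',cv2.resize(b,None,fx=4,fy=4,interpolation=cv2.INTER_CUBIC))"
```

```text
t 15.02 tcp [578.107 -16.849 280.492] enc [ 104.665 -139.023  210.516] F [0.237 1.32  0.727] w 51.0
cover origin enc [ 104.707 -139.031  189.216] theta 0.11 yawerr(cx.ey) 0.0001 roll(cz.ey) 0.0004 q [ 0.658  0.549 -0.995  1.804  0.58   0.908 -0.301]
lip tip top [  32.697 -139.035  194.076] near top corner [  44.682 -139.031  202.099]
w [349.045  32.531]
t [215.68 155.47]
s [194.658 210.426]
```

View pics/s17c.png

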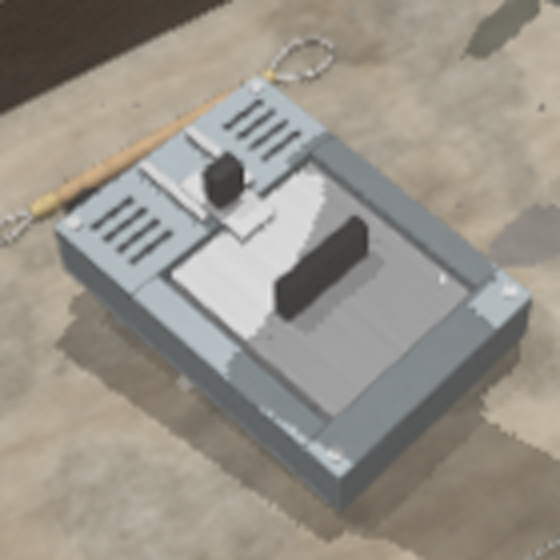

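View pics/w17.png

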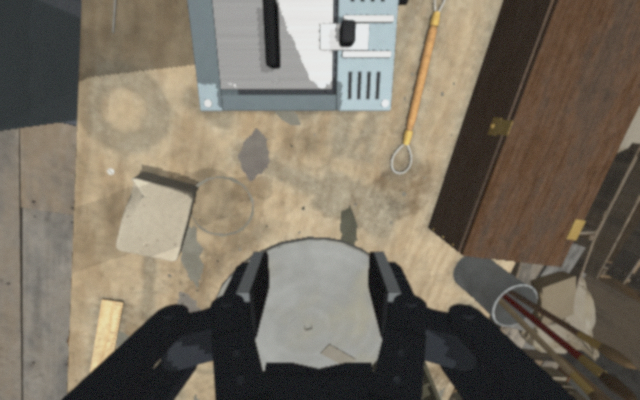

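View pics/t17.png

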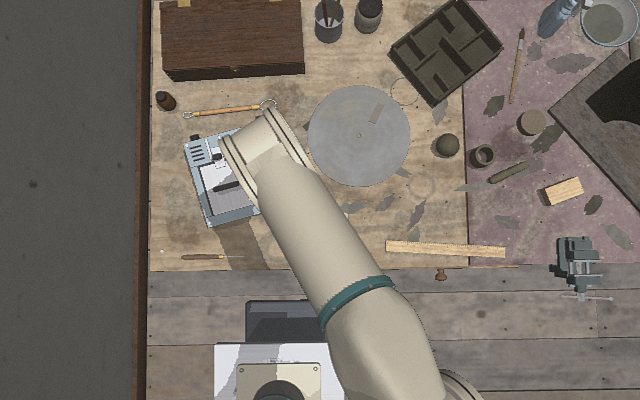

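The final views show the cover flush and hooked, the bolt tongue over its upper edge near (245,220) in the scene crop, and the mould untouched. The arm is clear, so I'm handing in.

```bash
python3 -c "
from h import *
print(finish_job())"
```

```text
the job is handed in; nothing more can be done
None
```

The kiln controller is closed and bolted, and I handed the job in at about 15 s on the robot's clock. `finish_job()` reported no verdict.

**What I did:** I picked the cover up by its grip, carried it over the turntable and tilted it 12° to the face. I slid the lip under the ledge, swung the cover down and pressed it home. I then let go, gripped the bolt knob, slid it down to its stop, opened the fingers and backed away.

**Last checks:**
- **Cover:** it seated at z -13.0 mm in the enclosure frame under 25 N of contact. After release it looked flush on all sides in the pictures.
- **Bolt:** the knob moved 22.05 mm and then would not go further under 8 N. The final picture shows the tongue over the cover's upper edge. The scene-view pixels gave slightly less travel, about 20–22 mm at their resolution.
- **Other:** the mould was not touched, and the arm ended clear with near-zero force.

**What went wrong or disagreed:**
- **Refused call:** my first two move calls were refused for missing keys, and nothing moved.
- **Tilt move:** the first tilt move fell short near joint 6's lower limit, so I hooked at 12° instead of the planned 20°.
- **Contact:** the lip touched something, most likely the rail ends, with about 6 N before hooking. I raised it to clear.
- **Heights:** my first scene/top heights read about 4 mm low against the text. Adding the wrist view brought the enclosure to within 1 mm of the text and the cover's top to within 3 mm.

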